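# Top up the sprung feed magazine with key fobs

### The arm

A 6-joint arm with a two-finger parallel gripper is mounted at the origin on a cart in front of the work surface, level with it; the furniture and walls round the work are solid. World frame = base frame: x ahead of the robot, y to its left, z up, the work surface at z = 0. Lengths are in m, angles in degrees, forces in N, time in s.
With the tool pointing down it reaches from about 0.3 to 0.85 m from the base axis. Payload 5.4 kg.
Tool frame: the origin (TCP) lies between the finger pads; the fingertips stand 25 mm ahead of it and the grasp point (between the pads) lies 6 mm ahead of it; z points along the fingers, y is the line along which they close (so a half turn about z gives the same grasp; the last joint's range is limited). The gripper opens to 85 mm and grips with 20 to 120 N. Pads are 22 mm wide; open, the fingers measure 114 mm over their backs; the gripper's body (76 mm by 85 mm) begins 54 mm behind the grasp point. The pads swing forward as they close: fully open they stand 13 mm farther back than shut.
Start: joints at [-88.127, 9.076, 91.501, -0, 79.423, -12.038], TCP at [0.138, -0.558, 0.256] pointing down, gripper open.
Joint ranges: [-166.64, 166.64], [-54.1, 131.32], [10.49, 154.53], [-73.88, 253.88], [9.74, 151.15], [-171.62, 171.62]. Speed limits (degrees/s): [147.25, 147.25, 180, 180, 180, 180].

### API

Orientations are given as [roll, pitch, yaw] about the fixed x, y, z axes, in that order (R = Rz(yaw) Ry(pitch) Rx(roll)).
In Python, from plant import sense, grab_frame, finish_job gives the robot as it stands. The module is installed in compiled form; this text tells all that it offers.
- The arm moves only by the tool servo_tool, never from a script. Its argument "commands" is a list of rows, each an object of numbers: "ax", "ay", "az": the turn, a rotation vector about the tool's x, y, z in rad; "dx", "dy", "dz": the shift along the tool's x, y, z in m; "claw": the finger opening in m, from 0 to 0.0854. In form: [{"ax": .., "ay": .., "az": .., "dx": .., "dy": .., "dz": .., "claw": ..}, ...]. A call has 1 to 8 rows; each row shifts and turns the commanded pose from where the row before left it, along the tool's axes as they then stand; what a row does not reach is not made up. A row lasts 1/8 s, in which the tool goes at most 62.5 mm and 10.7 degrees, less where a joint would pass 70% of its speed; a pose out of reach is approached as far as the arm can. A call with a gripper value outside its range is refused whole. The fingers move at their own pace and stop on an object; "newtons" is the grip in N (left out, the last holds). Time passes only in rows, so rows that do not move let the fingers close. It gives the time, the measured TCP pose, the force, the opening and the grip force at its end, in the units of the state.
- sense(): the state, without advancing time (a new reading comes with each control period).
- grab_frame(name): name is "side" or "top" or "wrist"; returns a dict with "img" (480x640x3 uint8, blue, green, red), "camera_matrix" (3x3 intrinsics, pixels), "world_to_cam" (4x4, takes a point from world to camera coordinates). Camera axes: x right, y up, looking along -z (the intrinsics and any distortion apply to the point x, -y, -z); pixel columns grow to the right and rows downward; lengths in m; the calibration is good to about 2 mm. A picture is of the moment at which its call begins. There is no depth.
- finish_job(): hands the job in; it is judged then, once.
The state is a dict: "time": time; "qpos": joint angles; "qd": joint speeds; "tau": joint torques, N m; "eef_pos": TCP position; "ee_rot": TCP orientation; "wrist_force": force on the tool from outside, world axes, zero at the start; "moment": the same for the moment, N m; "opening": finger opening in m; "grip_force": force on a finger pad.
Only numpy, scipy, OpenCV 4.12 (cv2) and the standard library are available. Lean on these libraries where they do the work, as an engineer would, in place of code of your own. Each camera call takes 0.05 s, during which the arm holds its last target. There are 200 camera calls.

### The job

Top up the feed magazine of the stamping press: draw the sprung follower back until the catch holds it by itself, lay the two loose small key fobs flat in the channel between the fob already there and the follower, with their eyes to the same side as that one's, then press the catch's thumb pad so that the follower closes the row of three up against the end stop. The large fob does not fit; leave it and everything else on the bench where it lies.

Things in the scene. Friction and masses are not known exactly. Their poses are not given: they have to be found in the camera images.
- magazine: feed magazine bolted to the bench (fixed): grey base plate 345 x 80 x 10 mm with a straight channel open above. Origin at bench height, x along the channel from end stop to catch, y across, z up. Channel floor at z=12 mm, 58 mm wide; side rails (out to y=+-37) slope up and out from y=+-29, z=14 to +-34, z=19 (top). End stop: block x=-135 to -115, top z=34 mm
- row_start (a point): foot of the end stop's face, middle of the channel, on its floor: magazine x=-115, y=0, z=12 mm; axes as the magazine. The row starts here. A fob lies right in the channel when its x axis (to its eye) points along the magazine's +y and its origin is at y=-9, z=12 mm, with 2 mm to each rail
- follower (a joint): travel (m) of the sprung steel follower, 0 to 0.156 = clear distance from the end stop's face to its pressing face: one fob 0.028, three 0.084. A damped spring pulls it to the stop with 4 N (near) to 8 N (far). Drawn past 0.150 (the last 20 mm lift the catch, 2 to 4 N more) it snaps in and stays at 0.150. 58 mm long, 52 mm wide, top z=34 mm, ears at its rear to z=49 mm
- tab (a point): middle of the front face (to the end stop) of the follower's thumb tab: upright steel plate 30 mm wide, 8 mm thick along the channel, 16 to 24 mm behind the pressing face, from z=34 mm to a rounded top at z=82 mm. Point at magazine y=0, z=57 mm, moves with the follower. Push its front face with shut fingers (the fob in the channel is only up to z=24 mm) or pinch it
- catch (a joint): angle (rad) of the catch, a steel rocker pivoted across the far end of the channel (magazine x=121, z=41 mm): 0 at rest, at most 0.26. Tooth 40 mm before the pivot, thumb pad 34 mm behind it; a spring holds it at 0. Pressing the pad down 6 to 8 mm (3 to 5 N) lifts the tooth (from about 0.17) and lets the follower go
- pad (a point): top of the catch's thumb pad, 28 x 30 mm, at rest at magazine x=155, y=0, z=60 mm; pressed straight down
- fob_0: small brass key fob, about 110 g, lying flat, 12 mm thick: plate 36 mm long (x) by 28 mm wide (y) with a ring eye (22 mm outside, 12 mm hole) at its +x end; 54 mm over all, x=-18 to +36 mm; origin at the centre of the plate's underside, z up. This one is already in the channel against the end stop, eye towards the magazine's +y
- fob_0_eye (a point): centre of the eye of fob_0, 25 mm from its origin along its x, 6 mm up
- fob_1: small brass key fob, about 110 g, lying flat, 12 mm thick: plate 36 mm long (x) by 28 mm wide (y) with a ring eye (22 mm outside, 12 mm hole) at its +x end; 54 mm over all, x=-18 to +36 mm; origin at the centre of the plate's underside, z up. Loose on the bench at any yaw; the jar stands close beside one of its long sides
- fob_1_eye (a point): centre of the eye of fob_1, 25 mm from its origin along its x, 6 mm up
- fob_2: small brass key fob, about 110 g, lying flat, 12 mm thick: plate 36 mm long (x) by 28 mm wide (y) with a ring eye (22 mm outside, 12 mm hole) at its +x end; 54 mm over all, x=-18 to +36 mm; origin at the centre of the plate's underside, z up. Loose on the bench at any yaw; the loupe stands close behind its end without the eye
- fob_2_eye (a point): centre of the eye of fob_2, 25 mm from its origin along its x, 6 mm up
- fob_large: large brass fob of the same kind, plate 50 x 38 mm, 12 mm thick, 74 mm long over all; too long for the channel; stays where it is. Origin at the centre of the plate's underside, x towards its eye
- jar: small glass jar with screw cap, 34 mm across, 48 mm high; origin at the centre of its underside. Bystander
- loupe: black eye loupe, 29 mm across, 24 mm high; origin at the centre of its underside. Bystander
- weight: brass weight, 30 mm across, 36 mm high; origin at the centre of its underside. Bystander
- graver: graver with wooden mushroom handle, 27 x 115 x 28 mm, lying along its y; origin under its middle. Bystander
- tweezers: tweezers, 157 x 13 x 10 mm, lying along its x; origin under its middle. Bystander
- pliers: pliers with blue grips, 130 x 44 x 11 mm, lying along its x; origin under its middle. Bystander
There are look-alikes about, which are no part of the job. What is shaped like the fob_1 but blue is not meant. What is shaped like the fob_2 but red is not meant.

How it is judged:
By the outcome, as a careful person would: the job done as asked, in the order asked, and still so for the second after the job is handed in, with the robot touching nothing.
It also fails if it takes over 72 s, if anything falls off the work surface, if the arm or the gripper's body presses on something with over 40 N, if the wrist force passes 120 N, or if a joint passes its speed limit or range.

## Working session

There is one attempt and no reset: what is moved stays moved. The work goes in short steps, Python scripts to look and compute and a tool call to move; the robot and the scene stay as the last step left them, time stands still between calls to the robot, and variables do not carry over. Pictures are saved under pics/ and viewed, at most 10 in all, crops included, and the job is handed in when it is done.

Besides the shell and the picture viewer there is one more tool, called after ">>>" as name(argument=value, ...), one argument or row to a line, values as JSON. servo_tool: Moves the arm, as the interface text tells. Its arguments: {"type":"object","properties":{"commands":{"type":"array","items":{"type":"object","properties":{"ax":{"type":"number"},"ay":{"type":"number"},"az":{"type":"number"},"dx":{"type":"number"},"dy":{"type":"number"},"dz":{"type":"number"},"claw":{"type":"number"}}}},"newtons":{"type":"number"}},"required":["commands"]}

```bash
mkdir -p pics; cat > h.py <<'E'
import numpy as np, cv2
from plant import sense, grab_frame, finish_job
def grab(n,f=None):
    d=grab_frame(n)
    if f: cv2.imwrite('pics/'+f,d['img'])
    return d
def proj(d,P):
    P=np.atleast_2d(P); W=d['world_to_cam']; c=P@W[:3,:3].T+W[:3,3]
    q=np.c_[c[:,0],-c[:,1],-c[:,2]]@np.array(d['camera_matrix']).T
    return q[:,:2]/q[:,2:]
def ray(d,uv):
    uv=np.atleast_2d(uv).astype(float); W=d['world_to_cam']
    v=np.c_[uv,np.ones(len(uv))]@np.linalg.inv(d['camera_matrix']).T
    v=v*[1,-1,-1]; R=W[:3,:3]; return -R.T@W[:3,3], v@R
def onz(d,uv,z):
    o,v=ray(d,uv); return o+v*((z-o[2])/v[:,2:3])
def tri(d1,u1,d2,u2):
    o1,v1=ray(d1,u1); o2,v2=ray(d2,u2); v1=v1[0];v2=v2[0]
    s=np.linalg.lstsq(np.c_[v1,-v2],o2-o1,rcond=None)[0]
    a=o1+s[0]*v1;b=o2+s[1]*v2; return (a+b)/2,np.linalg.norm(a-b)
E
python3 - <<'E'
from h import *
np.set_printoptions(precision=4,suppress=True)
for n in ['top','side']:
    d=grab(n,n+'0.png'); print(n,d['camera_matrix'],-d['world_to_cam'][:3,:3].T@d['world_to_cam'][:3,3], d['world_to_cam'][:3,:3], d.keys())
print(sense())
E
```

```text
top [[538.0639   0.     323.8458]
 [  0.     538.0639 238.743 ]
 [  0.       0.       1.    ]] [ 0.4063 -0.0062  1.2204] [[-0.0238 -0.9997  0.0089]
 [ 0.9929 -0.0226  0.1166]
 [-0.1163  0.0117  0.9931]] dict_keys(['img', 'camera_matrix', 'world_to_cam'])
side [[476.0294   0.     318.1704]
 [  0.     476.0294 242.5696]
 [  0.       0.       1.    ]] [ 0.3182 -0.9429  0.7886] [[ 0.9782 -0.2068  0.0196]
 [ 0.1098  0.595   0.7962]
 [-0.1763 -0.7767  0.6047]] dict_keys(['img', 'camera_matrix', 'world_to_cam'])
{'time': 0.1, 'qpos': array([-88.1275,   9.1091,  91.564 ,   0.    ,  79.4222, -12.0366]), 'qd': array([-0.0317, -0.1108, -0.2019,  0.0131,  0.1007,  0.1048]), 'tau': array([ -0.0004, -39.699 , -33.2339,  -0.0002,   0.0042,   0.    ]), 'eef_pos': array([ 0.1382, -0.5576,  0.2554]), 'ee_rot': array([-179.9069,   -0.0199,   13.9091]), 'wrist_force': array([-0.7276,  0.4755,  0.8026]), 'moment': array([ 0.0166, -0.0296,  0.0574]), 'grip_force': 0.0, 'opening': 0.08553637863932555}
```

View pics/top0.png

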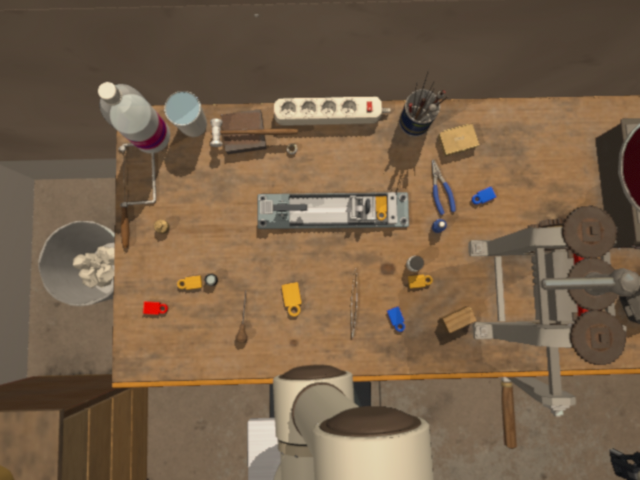

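View pics/side0.png

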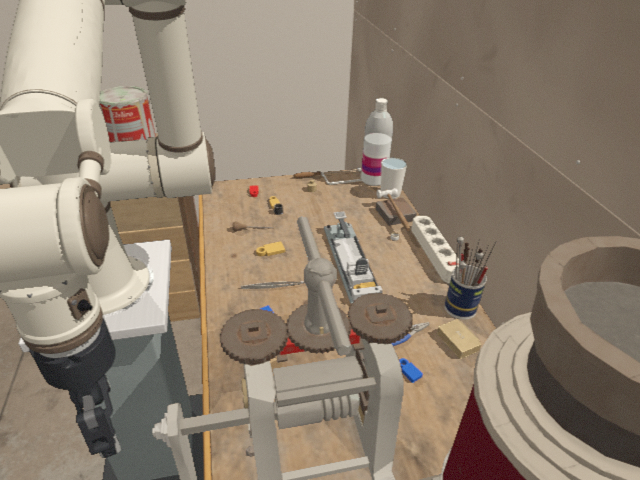

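The top view shows the magazine at (258..408, 211), with the end stop to the right, fob_0 at (381,207) and the catch to the left.

Candidates:
- **(420,282), yellow:** the glass jar at (414,264) stands beside its long side, so it fits fob_1.
- **(190,283), yellow:** the black loupe at (210,281) is behind its eyeless end, so it fits fob_2.
- **(291,298), yellow:** bigger than the others, so it is the large fob.
- **(397,320) and (484,197) blue, (154,309) red:** look-alikes, not meant.

Next I'll confirm this in one enlarged crop.

```bash
python3 - <<'E'
from h import *
np.set_printoptions(precision=4,suppress=True)
d=grab('top'); im=d['img']
def c(x0,y0,w,h,s): return cv2.resize(im[y0:y0+h,x0:x0+w],(w*s,h*s),interpolation=cv2.INTER_CUBIC)
a=c(250,185,160,50,5)
b=np.hstack([c(160,255,80,60,5),c(380,250,80,60,5)])
cv2.imwrite('pics/crop1.png',np.vstack([a,b]))
hsv=cv2.cvtColor(im,cv2.COLOR_BGR2HSV)
m=cv2.inRange(hsv,(15,170,120),(32,255,255))
m[370:]=0
n,l,s,cc=cv2.connectedComponentsWithStats(m)
for i in range(1,n):
    if s[i,4]>40:
        ys,xs=np.nonzero(l==i); P=onz(d,np.c_[xs,ys],0.012)[:,:2]
        mu=P.mean(0); w,v=np.linalg.eigh(np.cov((P-mu).T)); p=(P-mu)@v[:,1]; q=(P-mu)@v[:,0]
        print(s[i],cc[i],mu,'axis',v[:,1],'ext',p.min(),p.max(),q.min(),q.max(),'skew',(p**3).mean()/p.std()**3)
print(onz(d,[[258,212],[408,210],[414,264],[210,281],[437,222],[161,228]],0.01))
E
```

```text
[376 196  11  24 202] [381.1683 205.6238] [ 0.6209 -0.1528] axis [-0.9996  0.0268] ext -0.022324861166259945 0.03088229597734339 -0.011744471677995189 0.011212640580023277 skew 0.29623181155321615
[409 274  24  14 240] [419.1    280.8583] [ 0.4478 -0.2318] axis [-0.1622  0.9868] ext -0.029366387610896744 0.02465578766936628 -0.014255796335344961 0.013405876809308884 skew -0.17393630339088648
[177 276  25  14 267] [190.2247 282.5993] [0.456  0.2806] axis [-0.1134  0.9936] ext -0.02444617857441406 0.02977820788180621 -0.014407596501923902 0.014106674115246652 skew 0.20489601728122767
[282 282  20  35 476] [291.5945 297.3151] [0.4179 0.0547] axis [-0.9883 -0.1528] ext -0.03238353599699162 0.042063739795560405 -0.019496474898347466 0.019251492706220664 skew 0.2592892515873347
[[ 0.6127  0.128   0.01  ]
 [ 0.6097 -0.214   0.01  ]
 [ 0.4861 -0.2224  0.01  ]
 [ 0.4586  0.2369  0.01  ]
 [ 0.5806 -0.279   0.01  ]
 [ 0.5809  0.3477  0.01  ]]
```

View pics/crop1.png

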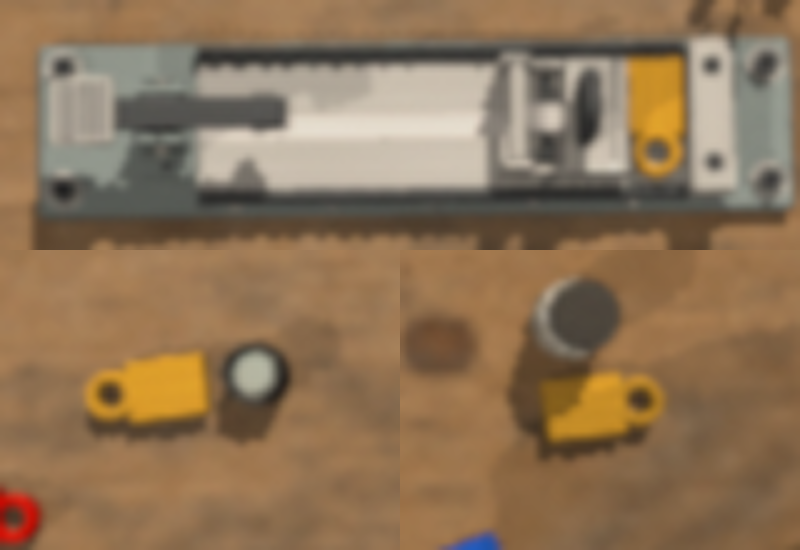

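The crop shows that fob_1's eye points right (world -y) with the jar touching its upper long side. fob_2's eye points left (+y) with the loupe behind its butt. Follower and tab sit beside fob_0, and the catch is on the left. Now I'll lift and go over the magazine, clear of the mill on the right.

>>> servo_tool(
  commands=[
    {"dz": -0.05, "az": 0.1213, "claw": 0.0},
    {"dz": -0.05, "az": 0.1213, "claw": 0.0},
    {"dx": 0.03, "dy": -0.05},
    {"dx": 0.03, "dy": -0.05},
    {"dx": 0.03, "dy": -0.05},
    {"dx": 0.03, "dy": -0.05},
    {"dx": 0.03, "dy": -0.05},
  ],
)

```text
invalid input at $.commands[0]: expected keys ax, ay, az, dx, dy, dz, claw
```

>>> servo_tool(
  commands=[
    {"dx": 0.045, "dy": -0.04},
    {"dx": 0.045, "dy": -0.04},
    {"dx": 0.045, "dy": -0.04},
    {"dx": 0.045, "dy": -0.04},
    {"dx": 0.045, "dy": -0.04},
    {"dx": 0.045, "dy": -0.04},
    {},
    {},
  ],
)

```text
invalid input at $.commands[0]: expected keys ax, ay, az, dx, dy, dz, claw
```

```bash
python3 - <<'E'
from h import *
np.set_printoptions(precision=4,suppress=True)
d=grab('wrist','w1.png'); s=sense(); print(s['eef_pos'],s['ee_rot'],s['opening'])
print(d['camera_matrix'][:2],-d['world_to_cam'][:3,:3].T@d['world_to_cam'][:3,3],d['world_to_cam'][:3,:3])
E
```

```text
[ 0.1382 -0.5578  0.2556] [-179.9305   -0.0146   13.9154] 0.08527639317127611
[[342.6964   0.     321.781 ]
 [  0.     342.6964 234.6288]] [ 0.2068 -0.5401  0.3731] [[ 0.2382 -0.9712 -0.0007]
 [ 0.9331  0.2291 -0.2772]
 [ 0.2693  0.0654  0.9608]]
```

View pics/w1.png

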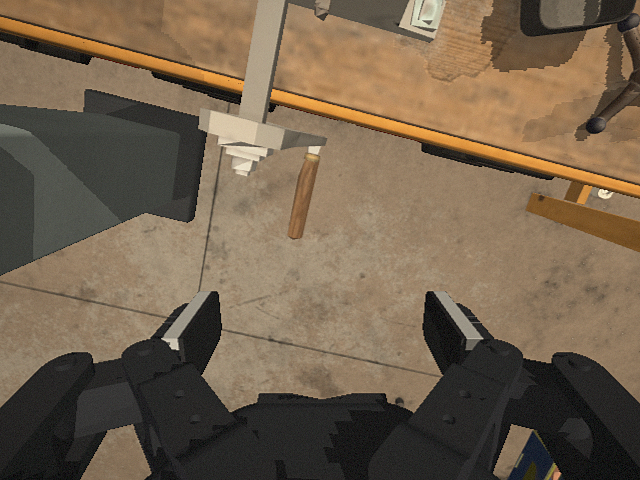

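The move was refused because every row needs all its keys. This wrist view shows only floor and the bench edge, with the fingers at (190,320) and (455,320), so I'll resend.

>>> servo_tool(
  commands=[
    {"ax": 0, "ay": 0, "az": 0.1213, "dx": 0, "dy": 0, "dz": -0.05, "claw": 0},
    {"ax": 0, "ay": 0, "az": 0.1213, "dx": 0, "dy": 0, "dz": -0.05, "claw": 0},
    {"ax": 0, "ay": 0, "az": 0, "dx": 0.03, "dy": -0.05, "dz": 0, "claw": 0},
    {"ax": 0, "ay": 0, "az": 0, "dx": 0.03, "dy": -0.05, "dz": 0, "claw": 0},
    {"ax": 0, "ay": 0, "az": 0, "dx": 0.03, "dy": -0.05, "dz": 0, "claw": 0},
    {"ax": 0, "ay": 0, "az": 0, "dx": 0.03, "dy": -0.05, "dz": 0, "claw": 0},
    {"ax": 0, "ay": 0, "az": 0, "dx": 0.03, "dy": -0.05, "dz": 0, "claw": 0},
  ],
)

```text
time: 1.08
eef_pos: [0.2888, -0.3063, 0.3562]
ee_rot: [180.0, -0.0, -0.0]
wrist_force: [0.7, -0.6, -0.2]
opening: -0.0003
grip_force: 0.0
```

>>> servo_tool(
  commands=[
    {"ax": 0, "ay": 0, "az": 0, "dx": 0.045, "dy": -0.04, "dz": 0, "claw": 0},
    {"ax": 0, "ay": 0, "az": 0, "dx": 0.045, "dy": -0.04, "dz": 0, "claw": 0},
    {"ax": 0, "ay": 0, "az": 0, "dx": 0.045, "dy": -0.04, "dz": 0, "claw": 0},
    {"ax": 0, "ay": 0, "az": 0, "dx": 0.045, "dy": -0.04, "dz": 0, "claw": 0},
    {"ax": 0, "ay": 0, "az": 0, "dx": 0.045, "dy": -0.04, "dz": 0, "claw": 0},
    {"ax": 0, "ay": 0, "az": 0, "dx": 0.045, "dy": -0.04, "dz": 0, "claw": 0},
    {"ax": 0, "ay": 0, "az": 0, "dx": 0, "dy": 0, "dz": 0, "claw": 0},
    {"ax": 0, "ay": 0, "az": 0, "dx": 0, "dy": 0, "dz": 0, "claw": 0},
  ],
)

```text
time: 2.08
eef_pos: [0.5578, -0.0682, 0.3559]
ee_rot: [180.0, 0.1, 0.0]
wrist_force: [-0.8, -0.3, 1.2]
opening: 0.0
grip_force: 0.0
```

```bash
python3 - <<'E'
from h import *
np.set_printoptions(precision=4,suppress=True)
d=grab('wrist','w2.png'); s=sense(); print(s['time'],s['eef_pos'],s['ee_rot'],s['opening'],s['qpos'],s['wrist_force'])
import pickle; pickle.dump(d,open('w2.pkl','wb'))
E
```

```text
2.125 [ 0.5576 -0.0687  0.3563] [179.9827   0.0248  -0.034 ] -8.722793305317079e-05 [-19.3296   4.42    85.3788  -0.0245  90.2189  70.7043] [-0.8418 -1.1434 -0.8289]
```

View pics/w2.png

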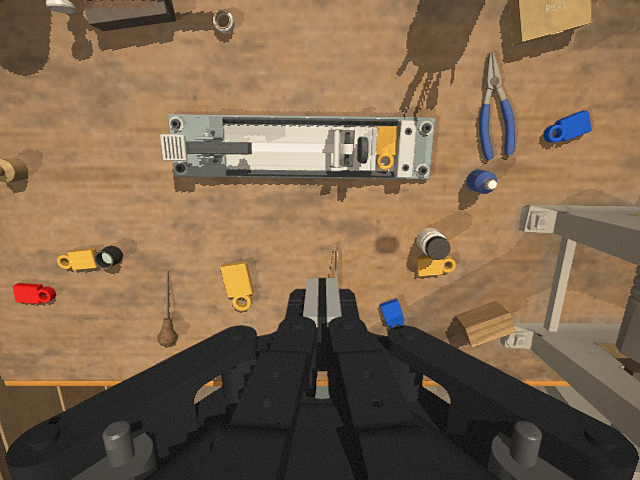

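The wrist view shows the whole scene: magazine (165..435, 115..183), fob_0 at (386,147), fob_1 at (437,266) by the jar, fob_2 at (78,260) by the loupe and the catch pad at (173,147). Next I'll triangulate against the top view.

```bash
cat >> h.py <<'E'
def fobs(d,z=0.012,amin=40,rowmax=480):
    """yellow blobs: centroid, eye hole, plate axis (bench-plane points at height z)"""
    hsv=cv2.cvtColor(d['img'],cv2.COLOR_BGR2HSV); m=cv2.inRange(hsv,(15,150,90),(32,255,255)); m[rowmax:]=0
    cs,h=cv2.findContours(m,cv2.RETR_CCOMP,cv2.CHAIN_APPROX_NONE); out=[]
    for i,c in enumerate(cs):
        if h[0][i][3]>=0 or cv2.contourArea(c)<amin: continue
        hole=[cs[j] for j in range(len(cs)) if h[0][j][3]==i]
        hole=max(hole,key=len)[:,0].mean(0) if hole else None
        f=np.zeros_like(m); cv2.drawContours(f,[c],-1,255,-1); ys,xs=np.nonzero(f)
        out.append(dict(px=np.array([xs.mean(),ys.mean()]),hole=hole,P=onz(d,np.c_[xs,ys],z)[:,:2],c=c[:,0]))
    return out
E
python3 - <<'E'
from h import *
import pickle
np.set_printoptions(precision=4,suppress=True)
w=pickle.load(open('w2.pkl','rb')); t=grab('top')
def rep(F):
    for f in F:
        P=f['P'];mu=P.mean(0);W,v=np.linalg.eigh(np.cov((P-mu).T));p=(P-mu)@v[:,1];q=(P-mu)@v[:,0]
        print(f['px'],f['hole'],mu,v[:,1],p.min(),p.max(),q.min(),q.max())
FT=fobs(t,rowmax=320);FW=fobs(w,rowmax=375);rep(FT);print();rep(FW)
for a in FT:
    b=min(FW,key=lambda f:np.linalg.norm(f['P'].mean(0)-a['P'].mean(0)))
    print('cent',tri(t,a['px'],w,b['px']))
    if a['hole'] is not None and b['hole'] is not None: print('hole',tri(t,a['hole'],w,b['hole']))
im=w['img']; s=cv2.resize(im[105:195,155:445],None,fx=2.7,fy=2.7,interpolation=cv2.INTER_CUBIC)
u=cv2.resize(t['img'][180:240,245:420],None,fx=4.5,fy=4.5,interpolation=cv2.INTER_CUBIC)
k=np.zeros((s.shape[0]+u.shape[0],800,3),np.uint8); k[:s.shape[0],:s.shape[1]]=s; k[s.shape[0]:,:u.shape[1]]=u
print(k.shape,s.shape); cv2.imwrite('pics/crop2.png',k)
E
```

```text
[189.8827 282.544 ] [181.5 283.5] [0.4561 0.2813] [-0.1217  0.9926] -0.026002933439842977 0.029301836489252057 -0.015116320813665374 0.015345260241182096
[419.1975 280.8439] [427.5 279.5] [ 0.4479 -0.2321] [-0.1253  0.9921] -0.029944131249318034 0.026817646402105603 -0.01585695975993301 0.015378162416213476

[237.7295 284.2347] [242.     300.7083] [0.4194 0.0557] [-0.991  -0.1338] -0.034346014551787984 0.042386595622195905 -0.020152515751819842 0.01984461992654674
[434.0127 265.8193] [446.85 264.3 ] [ 0.4478 -0.229 ] [-0.0241  0.9997] -0.03025376792500395 0.02519136804986506 -0.015657886133499124 0.015360824777978661
[ 77.7859 259.217 ] [ 64.2353 259.8235] [0.4589 0.2818] [-0.1988  0.98  ] -0.030578134835207892 0.030834692796767597 -0.014759795648991613 0.016730786739065008
[386.2348 145.6954] [384.5    160.8571] [ 0.6153 -0.1516] [-0.9995  0.0309] -0.024952333803443437 0.029863512271150004 -0.01385242007077968 0.013218160628093643
cent (array([0.4572, 0.2827, 0.0096]), np.float64(0.0024861571146150793))
hole (array([0.456 , 0.3017, 0.0099]), np.float64(0.0036827168698639733))
cent (array([ 0.4474, -0.2311,  0.01  ]), np.float64(0.0028616185477234953))
hole (array([ 0.4498, -0.2497,  0.0098]), np.float64(0.0033879518848037747))
(513, 800, 3) (243, 783, 3)
```

View pics/crop2.png

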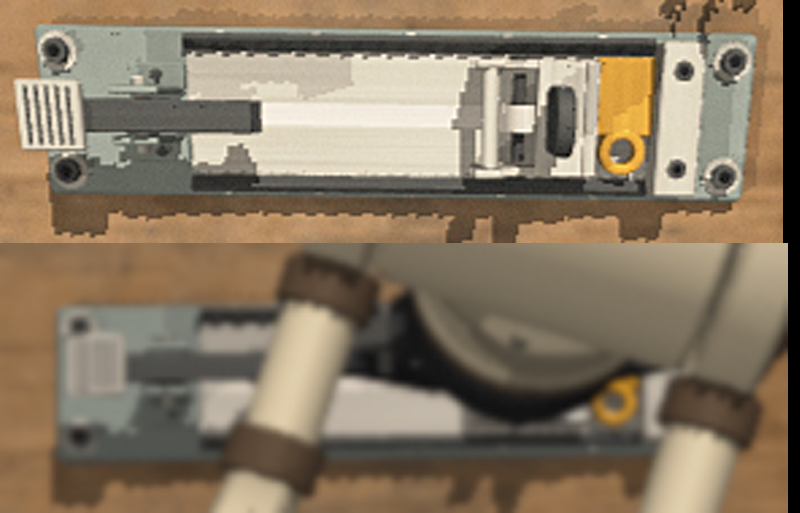

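```bash
python3 - <<'E'
from h import *
import pickle
np.set_printoptions(precision=4,suppress=True)
w=pickle.load(open('w2.pkl','rb')); t=grab('top')
wc={'su':(683,70),'sl':(677,169),'UL':(56,50),'UR':(735,62),'LR':(723,177),'LL':(68,171),'hole':(622,153),'pad':(48,115)}
tc={'su':(711,65),'sl':(713,162),'UL':(63,66),'UR':(768,60),'LR':(768,180),'LL':(63,189),'hole':(657,150),'pad':(82,108)}
R={}
for k in wc:
    uw=(np.array(wc[k])+.5)/2.7-.5+[155,105]; ut=(np.array(tc[k])+.5)/5-.5+[250,185]
    R[k],e=tri(t,ut,w,uw); print(k,R[k],e, 'wrist@z', onz(w,uw,{'pad':.06,'su':.034,'sl':.034,'hole':.024}.get(k,.013))[0])
uu=lambda x,y,z:onz(w,(np.array((x,y))+.5)/2.7-.5+[155,105],z)[0]
# end stop front face top edge, fob0 edges, plate edges (wrist)
for n,p,z in [('stop f u',(660,42),.034),('stop f l',(653,193),.034),('fob0 left',(599,95),.024),('fob0 right',(654,95),.024),('plate TL',(37,25),.01),('plate TR',(757,35),.01),('plate BR',(742,200),.01),('plate BL',(51,192),.01),('tab ctr top',(561,120),.082),('foll face',(585,120),.034)]: print(n,uu(*p,z))
E
```

```text
su [ 0.6344 -0.1741  0.0329] 0.0017753990085492013 wrist@z [ 0.634 -0.173  0.034]
sl [ 0.5901 -0.1731  0.0366] 0.000998260568738256 wrist@z [ 0.5897 -0.1732  0.034 ]
UL [0.6437 0.1172 0.0185] 5.602432230921049e-05 wrist@z [0.6438 0.1194 0.013 ]
UR [ 0.6385 -0.2018  0.0192] 0.00253269274411092 wrist@z [ 0.6379 -0.2025  0.013 ]
LR [ 0.5844 -0.2006  0.0162] 0.0009111692389670572 wrist@z [ 0.5839 -0.2011  0.013 ]
LL [0.5876 0.118  0.0182] 0.0005862547357333613 wrist@z [0.5874 0.1203 0.013 ]
hole [ 0.597  -0.1486  0.0303] 0.001767726850272738 wrist@z [ 0.5963 -0.1489  0.024 ]
pad [0.6156 0.1043 0.0664] 0.00021808160056597083 wrist@z [0.6155 0.1071 0.06  ]
stop f u [ 0.6461 -0.1618  0.034 ]
stop f l [ 0.5785 -0.1626  0.034 ]
fob0 left [ 0.623  -0.1368  0.024 ]
fob0 right [ 0.6229 -0.1626  0.024 ]
plate TL [0.6552 0.1283 0.01  ]
plate TR [ 0.6501 -0.2128  0.01  ]
plate BR [ 0.5723 -0.2124  0.01  ]
plate BL [0.5768 0.1312 0.01  ]
tab ctr top [ 0.6138 -0.1127  0.082 ]
foll face [ 0.612  -0.1293  0.034 ]
```

Triangulated heights agree with the text to within 6 mm: stop 34, plate bolts 18, pad 66, eye 30 mm. The magazine origin is about (0.6135, -0.048) with yaw about 89.1°. The tab front should be near y=-0.119. I'll turn to yaw 90, come down in front of the tab and push.

>>> servo_tool(
  commands=[
    {"ax": 0, "ay": 0, "az": -0.175, "dx": 0, "dy": 0, "dz": 0.02, "claw": 0},
    {"ax": 0, "ay": 0, "az": -0.175, "dx": 0, "dy": 0, "dz": 0.02, "claw": 0},
    {"ax": 0, "ay": 0, "az": -0.175, "dx": 0, "dy": 0, "dz": 0.02, "claw": 0},
    {"ax": 0, "ay": 0, "az": -0.175, "dx": 0, "dy": 0, "dz": 0.02, "claw": 0},
    {"ax": 0, "ay": 0, "az": -0.175, "dx": 0, "dy": 0, "dz": 0.02, "claw": 0},
    {"ax": 0, "ay": 0, "az": -0.175, "dx": 0, "dy": 0, "dz": 0.02, "claw": 0},
    {"ax": 0, "ay": 0, "az": -0.175, "dx": 0, "dy": 0, "dz": 0.02, "claw": 0},
    {"ax": 0, "ay": 0, "az": -0.175, "dx": 0, "dy": 0, "dz": 0.02, "claw": 0},
  ],
)

```text
time: 3.22
eef_pos: [0.5577, -0.0692, 0.1962]
ee_rot: [180.0, 0.0, 80.4]
wrist_force: [1.0, 0.0, -0.0]
opening: -0.0004
grip_force: 0.0
```

>>> servo_tool(
  commands=[
    {"ax": 0, "ay": 0, "az": -0.17, "dx": 0, "dy": 0, "dz": 0, "claw": 0},
    {"ax": 0, "ay": 0, "az": 0, "dx": -0.037, "dy": 0.027, "dz": 0, "claw": 0},
    {"ax": 0, "ay": 0, "az": 0, "dx": -0.037, "dy": 0.027, "dz": 0, "claw": 0},
    {"ax": 0, "ay": 0, "az": 0, "dx": 0, "dy": 0, "dz": 0.045, "claw": 0},
    {"ax": 0, "ay": 0, "az": 0, "dx": 0, "dy": 0, "dz": 0.045, "claw": 0},
    {"ax": 0, "ay": 0, "az": 0, "dx": 0, "dy": 0, "dz": 0.0, "claw": 0},
  ],
)

```text
time: 3.98
eef_pos: [0.6086, -0.1418, 0.1025]
ee_rot: [-179.5, -0.2, 89.9]
wrist_force: [0.2, 0.8, -1.0]
opening: -0.0003
grip_force: 0.0
```

>>> servo_tool(
  commands=[
    {"ax": 0, "ay": 0, "az": 0, "dx": 0, "dy": 0.003, "dz": 0.02, "claw": 0},
    {"ax": 0, "ay": 0, "az": 0, "dx": 0, "dy": 0, "dz": 0.017, "claw": 0},
    {"ax": 0, "ay": 0, "az": 0, "dx": 0, "dy": 0, "dz": 0, "claw": 0},
    {"ax": 0, "ay": 0, "az": 0, "dx": 0.01, "dy": 0, "dz": 0, "claw": 0},
    {"ax": 0, "ay": 0, "az": 0, "dx": 0.01, "dy": 0, "dz": 0, "claw": 0},
    {"ax": 0, "ay": 0, "az": 0, "dx": 0.015, "dy": 0, "dz": 0, "claw": 0},
    {"ax": 0, "ay": 0, "az": 0, "dx": 0.015, "dy": 0, "dz": 0, "claw": 0},
  ],
)

```text
time: 4.85
eef_pos: [0.616, -0.0934, 0.0702]
ee_rot: [179.8, 0.2, 90.0]
wrist_force: [1.5, -8.7, -4.3]
opening: -0.0001
grip_force: 4.3
```

>>> servo_tool(
  commands=[
    {"ax": 0, "ay": 0, "az": 0, "dx": 0.015, "dy": 0, "dz": 0, "claw": 0},
    {"ax": 0, "ay": 0, "az": 0, "dx": 0.015, "dy": 0, "dz": 0, "claw": 0},
    {"ax": 0, "ay": 0, "az": 0, "dx": 0.015, "dy": 0, "dz": 0, "claw": 0},
    {"ax": 0, "ay": 0, "az": 0, "dx": 0.015, "dy": 0, "dz": 0, "claw": 0},
    {"ax": 0, "ay": 0, "az": 0, "dx": 0.012, "dy": 0, "dz": 0, "claw": 0},
    {"ax": 0, "ay": 0, "az": 0, "dx": 0.01, "dy": 0, "dz": 0, "claw": 0},
    {"ax": 0, "ay": 0, "az": 0, "dx": 0.006, "dy": 0, "dz": 0, "claw": 0},
    {"ax": 0, "ay": 0, "az": 0, "dx": 0, "dy": 0, "dz": 0, "claw": 0},
  ],
)

```text
time: 5.85
eef_pos: [0.6167, -0.0051, 0.0704]
ee_rot: [179.8, 0.2, 90.0]
wrist_force: [4.2, -8.1, -4.2]
opening: 0.0005
grip_force: 3.6
```

>>> servo_tool(
  commands=[
    {"ax": 0, "ay": 0, "az": 0, "dx": 0.002, "dy": 0, "dz": 0, "claw": 0},
    {"ax": 0, "ay": 0, "az": 0, "dx": 0, "dy": 0, "dz": 0, "claw": 0},
  ],
)

```text
time: 6.1
eef_pos: [0.6167, -0.0034, 0.0704]
ee_rot: [179.8, 0.2, 90.0]
wrist_force: [4.2, -7.5, -5.0]
opening: 0.0003
grip_force: 3.7
```

```bash
python3 - <<'E'
from h import *
print(sense()['eef_pos'],sense()['wrist_force'],sense()['ee_rot'])
E
```

```text
[ 0.61670017 -0.00339512  0.07039982] [ 4.16405723 -7.54614414 -4.9504342 ] [179.75079045   0.2122544   89.99166603]
```

>>> servo_tool(
  commands=[
    {"ax": 0, "ay": 0, "az": 0, "dx": -0.006, "dy": 0, "dz": 0, "claw": 0},
    {"ax": 0, "ay": 0, "az": 0, "dx": -0.006, "dy": 0, "dz": 0, "claw": 0},
    {"ax": 0, "ay": 0, "az": 0, "dx": 0, "dy": 0, "dz": 0, "claw": 0},
  ],
)

```text
time: 6.48
eef_pos: [0.6153, -0.0138, 0.0698]
ee_rot: [180.0, -0.0, 90.0]
wrist_force: [-0.5, -0.7, 0.2]
opening: 0.0003
grip_force: 0.0
```

The force went to zero on backing off, so the catch holds. Next I'll rise and go over to fob_2 for a near look.

>>> servo_tool(
  commands=[
    {"ax": 0, "ay": 0, "az": 0, "dx": 0, "dy": 0, "dz": -0.044, "claw": 0.0},
    {"ax": 0, "ay": 0, "az": 0, "dx": 0, "dy": 0, "dz": -0.044, "claw": 0.0},
    {"ax": 0, "ay": 0, "az": 0, "dx": 0, "dy": 0, "dz": -0.042, "claw": 0.0},
    {"ax": 0, "ay": 0, "az": 0, "dx": 0.048, "dy": -0.03, "dz": 0, "claw": 0.06},
    {"ax": 0, "ay": 0, "az": 0, "dx": 0.048, "dy": -0.03, "dz": 0, "claw": 0.06},
    {"ax": 0, "ay": 0, "az": 0, "dx": 0.048, "dy": -0.03, "dz": 0, "claw": 0.06},
    {"ax": 0, "ay": 0, "az": 0, "dx": 0.048, "dy": -0.03, "dz": 0, "claw": 0.06},
    {"ax": 0, "ay": 0, "az": 0, "dx": 0.048, "dy": -0.03, "dz": 0, "claw": 0.06},
  ],
)

```text
time: 7.48
eef_pos: [0.4638, 0.2279, 0.1996]
ee_rot: [180.0, -0.0, 90.0]
wrist_force: [0.8, -0.1, -0.2]
opening: 0.06
grip_force: 0.0
```

>>> servo_tool(
  commands=[
    {"ax": 0, "ay": 0, "az": 0, "dx": 0, "dy": 0, "dz": 0, "claw": 0.06},
    {"ax": 0, "ay": 0, "az": 0, "dx": 0, "dy": 0, "dz": 0, "claw": 0.06},
  ],
)

```text
time: 7.72
eef_pos: [0.4653, 0.2261, 0.1995]
ee_rot: [180.0, 0.0, 90.0]
wrist_force: [-0.2, -0.7, 0.6]
opening: 0.0602
grip_force: 0.0
```

```bash
cat >> h.py <<'E'
def pose(f,d,zt=0.012,small=True):
    """plate centre and eye direction from a blob seen from near"""
    P=f['P']; hp=onz(d,f['hole'],zt)[0,:2]
    c0=P.mean(0); ax=(hp-c0)/np.linalg.norm(hp-c0)
    for _ in range(5):  # plate = points >14 mm from the eye centre, towards the butt
        s=(P-hp)@ax; Q=P[(s<-13)|(s<-0.013)]; (x,y),wh,a=cv2.minAreaRect((Q*1e4).astype(np.float32))
        c=np.array([x,y])/1e4; n=hp-c; ax=n/np.linalg.norm(n)
    th=min([a+k*90 for k in range(-3,5)],key=lambda q:abs((q-np.degrees(np.arctan2(*ax[::-1]))+180)%360-180))
    return dict(hole=hp,plate=c,wh=np.array(wh)/10,ang_hole=np.degrees(np.arctan2(*ax[::-1])),ang_rect=(th+180)%360-180,origin=hp-0.025*ax)
E
python3 - <<'E'
from h import *
np.set_printoptions(precision=4,suppress=True)
s=sense(); print(s['time'],s['eef_pos'],s['ee_rot'],s['opening'])
d=grab('wrist','w3.png')
for f in fobs(d,amin=300):
    print(f['px'],f['hole']); 
    if f['hole'] is not None: print(pose(f,d))
E
```

```text
7.725 [0.4653 0.2261 0.1995] [179.9711   0.0096  90.0187] 0.06016435796257099
[275.2871 370.3102] [250.4828 373.7931]
{'hole': array([0.3903, 0.057 ]), 'plate': array([0.4263, 0.0624]), 'wh': array([46.7207, 44.1585]), 'ang_hole': np.float64(-171.38266256869295), 'ang_rect': -171.3646697998047, 'origin': array([0.415 , 0.0607])}
[310.3988 150.2915] [308.1951 129.3171]
{'hole': array([0.4541, 0.3024]), 'plate': array([0.4569, 0.2747]), 'wh': array([27.8186, 29.6035]), 'ang_hole': np.float64(95.66304221023756), 'ang_rect': 95.69629335403442, 'origin': array([0.4566, 0.2775])}
[ 70.697  167.2467] [ 68.7143 153.2857]
{'hole': array([0.2464, 0.2829]), 'plate': array([0.2454, 0.1779]), 'wh': array([183.2633,  10.4556]), 'ang_hole': np.float64(89.4562446870264), 'ang_rect': 89.86656188964844, 'origin': array([0.2461, 0.2579])}
```

View pics/w3.png

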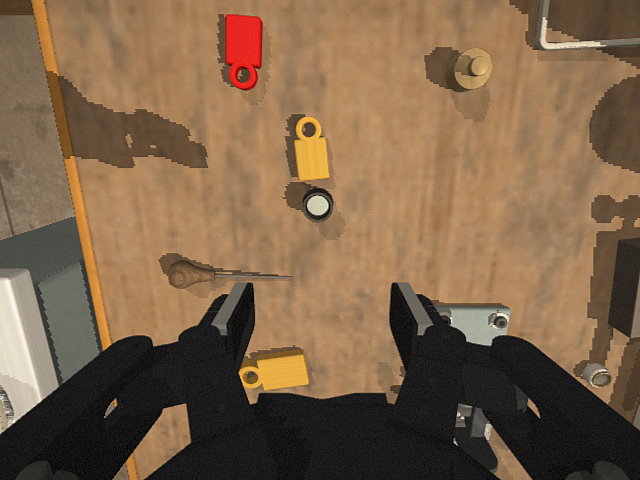

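fob_2 is at (310,150), with its eye hole at (308,129) and the loupe behind its butt at (317,205). It lies at origin (0.4566, 0.2775), eye direction 95.7°. I'll go down and grip across its width.

>>> servo_tool(
  commands=[
    {"ax": 0, "ay": 0, "az": 0, "dx": 0.027, "dy": -0.0045, "dz": 0, "claw": 0.05},
    {"ax": 0, "ay": 0, "az": 0, "dx": 0.027, "dy": -0.0045, "dz": 0, "claw": 0.05},
    {"ax": 0, "ay": 0, "az": -0.1, "dx": 0, "dy": 0, "dz": 0.05, "claw": 0.05},
    {"ax": 0, "ay": 0, "az": 0, "dx": 0, "dy": 0, "dz": 0.05, "claw": 0.05},
    {"ax": 0, "ay": 0, "az": 0, "dx": 0, "dy": 0, "dz": 0.03, "claw": 0.05},
    {"ax": 0, "ay": 0, "az": 0, "dx": 0, "dy": 0, "dz": 0, "claw": 0.05},
    {"ax": 0, "ay": 0, "az": 0, "dx": 0, "dy": 0, "dz": 0, "claw": 0.05},
  ],
)

```text
time: 8.65
eef_pos: [0.458, 0.2798, 0.0708]
ee_rot: [179.9, -0.0, 95.6]
wrist_force: [0.1, 0.3, 0.7]
opening: 0.0501
grip_force: 0.0
```

```bash
python3 - <<'E'
from h import *
np.set_printoptions(precision=4,suppress=True)
s=sense(); print(s['time'],s['eef_pos'],s['ee_rot'],s['opening'])
d=grab('wrist','w4.png')
for f in fobs(d,amin=300):
    print(f['px'],f['hole']); 
    if f['hole'] is not None: print(pose(f,d))
E
```

```text
8.65 [0.458  0.2798 0.0708] [179.8642  -0.0302  95.623 ] 0.050084636203045485
[317.8031 257.5793] [317.7273 226.3636]
{'hole': array([0.4537, 0.3043]), 'plate': array([0.4564, 0.2759]), 'wh': array([27.7708, 30.5478]), 'ang_hole': np.float64(95.54086377353688), 'ang_rect': 95.40293788909912, 'origin': array([0.4561, 0.2795])}
```

>>> servo_tool(
  commands=[
    {"ax": 0, "ay": 0, "az": 0, "dx": 0.002, "dy": -0.0015, "dz": 0.025, "claw": 0.05},
    {"ax": 0, "ay": 0, "az": 0, "dx": 0, "dy": 0, "dz": 0.02, "claw": 0.05},
    {"ax": 0, "ay": 0, "az": 0, "dx": 0, "dy": 0, "dz": 0, "claw": 0.02},
    {"ax": 0, "ay": 0, "az": 0, "dx": 0, "dy": 0, "dz": 0, "claw": 0.02},
    {"ax": 0, "ay": 0, "az": 0, "dx": 0, "dy": 0, "dz": 0, "claw": 0.02},
    {"ax": 0, "ay": 0, "az": 0, "dx": 0, "dy": 0, "dz": 0, "claw": 0.02},
  ],
  newtons=40,
)

```text
time: 9.45
eef_pos: [0.4555, 0.2822, 0.0255]
ee_rot: [179.9, -0.0, 95.7]
wrist_force: [-0.5, -0.4, 4.7]
opening: 0.0265
grip_force: 42.1
```

>>> servo_tool(
  commands=[
    {"ax": 0, "ay": 0, "az": 0, "dx": 0, "dy": 0, "dz": -0.03, "claw": 0.02},
    {"ax": 0, "ay": 0, "az": 0, "dx": 0, "dy": 0, "dz": -0.06, "claw": 0.02},
    {"ax": 0, "ay": 0, "az": 0, "dx": 0, "dy": 0, "dz": -0.06, "claw": 0.02},
    {"ax": 0, "ay": 0, "az": 0, "dx": -0.0568, "dy": 0.0178, "dz": 0, "claw": 0.02},
    {"ax": 0, "ay": 0, "az": 0, "dx": -0.0568, "dy": 0.0178, "dz": 0, "claw": 0.02},
    {"ax": 0, "ay": 0, "az": 0, "dx": -0.0568, "dy": 0.0178, "dz": 0, "claw": 0.02},
    {"ax": 0, "ay": 0, "az": 0, "dx": -0.0568, "dy": 0.0178, "dz": 0, "claw": 0.02},
    {"ax": 0, "ay": 0, "az": 0, "dx": -0.0568, "dy": 0.0178, "dz": 0, "claw": 0.02},
  ],
)

```text
time: 10.45
eef_pos: [0.5718, 0.0063, 0.1744]
ee_rot: [180.0, -0.0, 95.7]
wrist_force: [1.6, 0.4, -0.1]
opening: 0.0268
grip_force: 41.5
```

>>> servo_tool(
  commands=[
    {"ax": 0, "ay": 0, "az": 0, "dx": -0.0568, "dy": 0.0178, "dz": 0, "claw": 0.02},
    {"ax": 0, "ay": 0, "az": 0, "dx": -0.0568, "dy": 0.0178, "dz": 0, "claw": 0.02},
    {"ax": 0, "ay": 0, "az": -0.182, "dx": 0, "dy": 0, "dz": 0, "claw": 0.02},
    {"ax": 0, "ay": 0, "az": -0.182, "dx": 0, "dy": 0, "dz": 0, "claw": 0.02},
    {"ax": 0, "ay": 0, "az": -0.182, "dx": 0, "dy": 0, "dz": 0, "claw": 0.02},
    {"ax": 0, "ay": 0, "az": -0.182, "dx": 0, "dy": 0, "dz": 0, "claw": 0.02},
    {"ax": 0, "ay": 0, "az": -0.182, "dx": 0, "dy": 0, "dz": 0, "claw": 0.02},
    {"ax": 0, "ay": 0, "az": -0.182, "dx": 0, "dy": 0, "dz": 0, "claw": 0.02},
  ],
)

```text
time: 11.45
eef_pos: [0.6178, -0.1013, 0.1741]
ee_rot: [180.0, -0.0, 158.6]
wrist_force: [0.1, 0.0, -1.9]
opening: 0.0265
grip_force: 41.5
```

>>> servo_tool(
  commands=[
    {"ax": 0, "ay": 0, "az": -0.182, "dx": 0, "dy": 0, "dz": 0, "claw": 0.02},
    {"ax": 0, "ay": 0, "az": -0.182, "dx": 0, "dy": 0, "dz": 0, "claw": 0.02},
    {"ax": 0, "ay": 0, "az": 0, "dx": 0, "dy": 0, "dz": 0.05, "claw": 0.02},
    {"ax": 0, "ay": 0, "az": 0, "dx": 0, "dy": 0, "dz": 0.03, "claw": 0.02},
    {"ax": 0, "ay": 0, "az": 0, "dx": 0, "dy": 0, "dz": 0, "claw": 0.02},
    {"ax": 0, "ay": 0, "az": 0, "dx": 0, "dy": 0, "dz": 0, "claw": 0.02},
  ],
)

```text
time: 12.2
eef_pos: [0.619, -0.1017, 0.0959]
ee_rot: [-180.0, 0.1, 179.1]
wrist_force: [0.3, 0.1, -1.4]
opening: 0.0266
grip_force: 41.5
```

```bash
python3 - <<'E'
from h import *
np.set_printoptions(precision=4,suppress=True)
s=sense(); print(s['time'],s['eef_pos'],s['ee_rot'],s['opening'],s['grip_force'])
d=grab('wrist','w5.png')
zt=s['eef_pos'][2]-.0255+.012
for f in fobs(d,amin=300):
    print(f['px'],f['hole'],len(f['c'])); 
    if f['hole'] is not None:
      for z in (.024,zt): print(z,onz(d,f['hole'],z),pose(f,d,z)['ang_hole'])
E
```

```text
12.2 [ 0.619  -0.1017  0.0959] [-179.9561    0.1268  179.119 ] 0.026591978335228188 41.46197497844696
[322.0113 298.0087] [322.8169 259.2113] 333
0.024 [[ 0.6187 -0.1006  0.024 ]] 178.24548365985027
0.08239916964181938 [[ 0.597  -0.1003  0.0824]] 178.5054380811369
[241.5143 250.6058] [239.7925 221.7925] 241
0.024 [[ 0.5952 -0.1475  0.024 ]] 173.03501393053756
0.08239916964181938 [[ 0.5807 -0.1328  0.0824]] 152.3779219490841
```

View pics/w5.png

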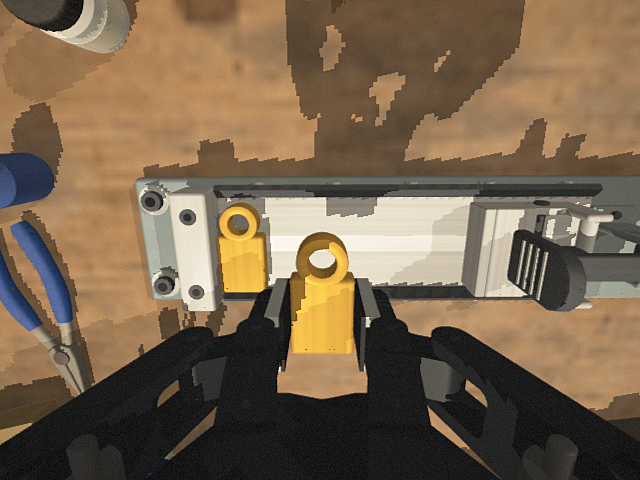

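fob_0 and the held fob_2 (eyes at (240,222) and (323,259)) point the same way, and the follower stays back at (490,245). I'll lower it now.

>>> servo_tool(
  commands=[
    {"ax": 0, "ay": 0, "az": 0, "dx": 0.0006, "dy": 0.003, "dz": 0.03, "claw": 0.02},
    {"ax": 0, "ay": 0, "az": 0, "dx": 0, "dy": 0, "dz": 0.015, "claw": 0.02},
    {"ax": 0, "ay": 0, "az": 0, "dx": 0, "dy": 0, "dz": 0.008, "claw": 0.02},
    {"ax": 0, "ay": 0, "az": 0, "dx": 0, "dy": 0, "dz": 0.003, "claw": 0.02},
    {"ax": 0, "ay": 0, "az": 0, "dx": 0, "dy": 0, "dz": 0, "claw": 0.02},
    {"ax": 0, "ay": 0, "az": 0, "dx": 0, "dy": 0, "dz": 0, "claw": 0.02},
  ],
)

```text
time: 13.0
eef_pos: [0.6181, -0.0986, 0.0391]
ee_rot: [-180.0, 0.1, 179.1]
wrist_force: [-0.4, -0.5, -0.7]
opening: 0.0267
grip_force: 41.5
```

>>> servo_tool(
  commands=[
    {"ax": 0, "ay": 0, "az": 0, "dx": 0, "dy": 0, "dz": 0.0015, "claw": 0.02},
    {"ax": 0, "ay": 0, "az": 0, "dx": 0, "dy": 0, "dz": 0, "claw": 0.02},
  ],
)

```text
time: 13.25
eef_pos: [0.6181, -0.0986, 0.0376]
ee_rot: [-180.0, 0.1, 179.1]
wrist_force: [-0.2, 0.0, 3.3]
opening: 0.0269
grip_force: 41.9
```

>>> servo_tool(
  commands=[
    {"ax": 0, "ay": 0, "az": 0, "dx": 0, "dy": 0, "dz": 0, "claw": 0.033},
    {"ax": 0, "ay": 0, "az": 0, "dx": 0, "dy": 0, "dz": 0, "claw": 0.033},
    {"ax": 0, "ay": 0, "az": 0, "dx": 0, "dy": 0, "dz": -0.01, "claw": 0.033},
    {"ax": 0, "ay": 0, "az": 0, "dx": 0, "dy": 0, "dz": -0.03, "claw": 0.033},
    {"ax": 0, "ay": 0, "az": 0, "dx": 0, "dy": 0, "dz": -0.06, "claw": 0.05},
    {"ax": 0, "ay": 0, "az": 0, "dx": 0, "dy": 0, "dz": -0.06, "claw": 0.05},
    {"ax": 0, "ay": 0, "az": 0, "dx": 0, "dy": 0, "dz": 0, "claw": 0.05},
    {"ax": 0, "ay": 0, "az": 0, "dx": 0, "dy": 0, "dz": 0, "claw": 0.05},
  ],
)

```text
time: 14.25
eef_pos: [0.6173, -0.0983, 0.1969]
ee_rot: [-180.0, 0.0, 179.1]
wrist_force: [-0.5, 0.0, -0.9]
opening: 0.05
grip_force: 0.0
```

```bash
python3 - <<'E'
from h import *
np.set_printoptions(precision=4,suppress=True)
s=sense(); print(s['time'],s['eef_pos'],s['ee_rot'],s['opening'],s['qpos'])
d=grab('wrist','w6.png')
for f in fobs(d,amin=200):
    print(f['px'],f['hole'],len(f['c'])); 
    if f['hole'] is not None:
      for z in (.012,.024): f['P']=onz(d,f['c'],z)[:,:2]; print(z,pose(f,d,z))
E
```

```text
14.25 [ 0.6173 -0.0983  0.1969] [-179.9992    0.0024  179.1164] 0.04999614496149218 [ -20.1082   19.1044   86.4501    0.       74.4429 -109.2246]
[321.6139 217.0791] [321.6667 196.9231] 165
0.012 {'hole': array([ 0.5996, -0.0976]), 'plate': array([ 0.629 , -0.0983]), 'wh': array([28.7092, 31.2646]), 'ang_hole': np.float64(178.6627577705977), 'ang_rect': 178.99610137939453, 'origin': array([ 0.6246, -0.0982])}
0.024 {'hole': array([ 0.5975, -0.0976]), 'plate': array([ 0.6257, -0.0982]), 'wh': array([27.5703, 30.0243]), 'ang_hole': np.float64(178.66274170026236), 'ang_rect': 178.99608612060547, 'origin': array([ 0.6225, -0.0982])}
[263.5582 216.3156] [262.5526 196.0263] 167
0.012 {'hole': array([ 0.5979, -0.1502]), 'plate': array([ 0.6271, -0.1508]), 'wh': array([29.2618, 31.2153]), 'ang_hole': np.float64(178.91688712343662), 'ang_rect': 178.99594116210938, 'origin': array([ 0.6229, -0.1507])}
0.024 {'hole': array([ 0.5959, -0.1481]), 'plate': array([ 0.6239, -0.1486]), 'wh': array([28.101, 29.977]), 'ang_hole': np.float64(178.91685095953835), 'ang_rect': 178.9959716796875, 'origin': array([ 0.6209, -0.1486])}
[146.1462  11.2149] [122.2128   7.4894] 189
0.012 {'hole': array([ 0.4496, -0.2488]), 'plate': array([ 0.4539, -0.2194]), 'wh': array([34.6192, 17.646 ]), 'ang_hole': np.float64(-98.38334066359177), 'ang_rect': -91.02294158935547, 'origin': array([ 0.4532, -0.224 ])}
0.024 {'hole': array([ 0.4534, -0.2427]), 'plate': array([ 0.4576, -0.2141]), 'wh': array([32.497, 16.946]), 'ang_hole': np.float64(-98.28831578177535), 'ang_rect': -91.02300262451172, 'origin': array([ 0.457, -0.218])}
```

fob_2 lies flat, parallel to fob_0 and 1 mm off it across the channel. Now a near look at fob_1.

>>> servo_tool(
  commands=[
    {"ax": 0, "ay": 0, "az": 0, "dx": 0.032, "dy": -0.033, "dz": 0, "claw": 0.08},
    {"ax": 0, "ay": 0, "az": 0, "dx": 0.032, "dy": -0.033, "dz": 0, "claw": 0.08},
    {"ax": 0, "ay": 0, "az": 0, "dx": 0.032, "dy": -0.033, "dz": 0, "claw": 0.08},
    {"ax": 0, "ay": 0, "az": 0, "dx": 0.032, "dy": -0.033, "dz": 0, "claw": 0.08},
    {"ax": 0, "ay": 0, "az": 0, "dx": 0, "dy": 0, "dz": 0, "claw": 0.08},
    {"ax": 0, "ay": 0, "az": 0, "dx": 0, "dy": 0, "dz": 0, "claw": 0.08},
  ],
)

```text
time: 15.05
eef_pos: [0.4871, -0.2278, 0.1955]
ee_rot: [179.9, -0.1, 179.1]
wrist_force: [0.7, 0.5, 0.3]
opening: 0.0799
grip_force: 0.0
```

```bash
python3 - <<'E'
from h import *
np.set_printoptions(precision=4,suppress=True)
s=sense(); print(s['time'],s['eef_pos'],s['ee_rot'],s['opening'],s['qpos'])
d=grab('wrist','w7.png')
for f in fobs(d,amin=200):
    if f['hole'] is not None: print(f['px'],f['hole'],pose(f,d))
m=cv2.inRange(cv2.cvtColor(d['img'],cv2.COLOR_BGR2HSV),(100,150,60),(130,255,255))
n,l,st,cc=cv2.connectedComponentsWithStats(m)
for i in range(1,n):
    if st[i,4]>300: print('blue',cc[i],onz(d,cc[i],.012),st[i])
E
```

```text
15.05 [ 0.4871 -0.2278  0.1955] [179.889   -0.1034 179.0936] 0.07990785720852008 [ -37.9621    6.7977  101.1266    0.0275   72.2251 -127.064 ]
[404.3234 343.9802] [405.3824 328.4412] {'hole': array([ 0.602 , -0.1459]), 'plate': array([ 0.6317, -0.1456]), 'wh': array([25.8431, 33.0483]), 'ang_hole': np.float64(-179.34368264786474), 'ang_rect': 179.2824935913086, 'origin': array([ 0.627 , -0.1457])}
[316.2651 171.9238] [295.35 174.4 ] {'hole': array([ 0.4486, -0.2492]), 'plate': array([ 0.4462, -0.2214]), 'wh': array([28.0236, 29.7277]), 'ang_hole': np.float64(-85.13662937819147), 'ang_rect': -84.85479784011841, 'origin': array([ 0.4465, -0.2243])}
blue [381.5437  68.1559] [[ 0.3654 -0.1767  0.012 ]] [ 361   28   46   76 2130]
```

View pics/w7.png

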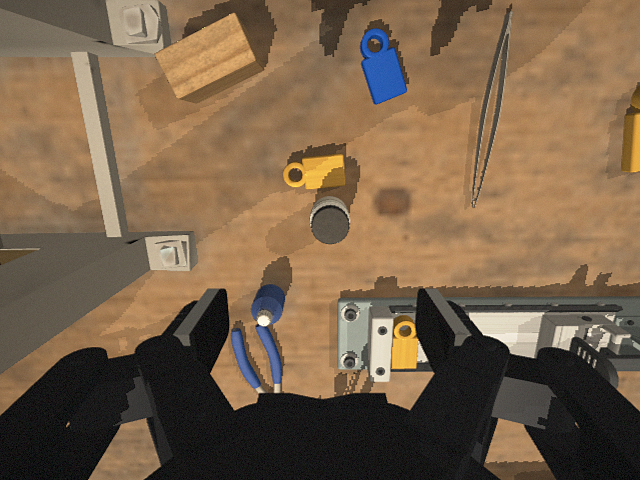

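fob_1 is at (316,172), hole (295,174), eye direction -85°. The jar at (330,220) touches its long side and the blue look-alike is at (381,68). I'll grip fob_1 end to end, draw it 35 mm away from the jar, then regrip it across.

>>> servo_tool(
  commands=[
    {"ax": 0, "ay": 0, "az": -0.103, "dx": 0, "dy": 0, "dz": 0.01, "claw": 0.07},
    {"ax": 0, "ay": 0, "az": 0, "dx": 0.043, "dy": -0.0015, "dz": 0, "claw": 0.07},
    {"ax": 0, "ay": 0, "az": 0, "dx": 0, "dy": 0, "dz": 0.05, "claw": 0.07},
    {"ax": 0, "ay": 0, "az": 0, "dx": 0, "dy": 0, "dz": 0.05, "claw": 0.07},
    {"ax": 0, "ay": 0, "az": 0, "dx": 0, "dy": 0, "dz": 0.01, "claw": 0.07},
    {"ax": 0, "ay": 0, "az": 0, "dx": 0, "dy": 0, "dz": 0, "claw": 0.07},
    {"ax": 0, "ay": 0, "az": 0, "dx": 0, "dy": 0, "dz": 0, "claw": 0.07},
  ],
)

```text
time: 15.98
eef_pos: [0.4464, -0.2346, 0.0789]
ee_rot: [-179.8, 0.2, -174.9]
wrist_force: [0.1, 0.4, -0.5]
opening: 0.0698
grip_force: 0.0
```

```bash
python3 - <<'E'
from h import *
np.set_printoptions(precision=4,suppress=True)
s=sense(); print(s['time'],s['eef_pos'],s['ee_rot'],s['opening'])
d=grab('wrist','w8.png')
for f in fobs(d,amin=200):
    if f['hole'] is not None: print(f['px'],f['hole'],pose(f,d))
E
```

```text
15.975 [ 0.4464 -0.2346  0.0789] [-179.8388    0.1562 -174.9426] 0.06980426481739925
[326.7861 260.8213] [295.7872 260.383 ] {'hole': array([ 0.4463, -0.2492]), 'plate': array([ 0.4443, -0.2215]), 'wh': array([29.9979, 29.0528]), 'ang_hole': np.float64(-85.85994384330918), 'ang_rect': -85.20655250549316, 'origin': array([ 0.4445, -0.2243])}
```

View pics/w8.png

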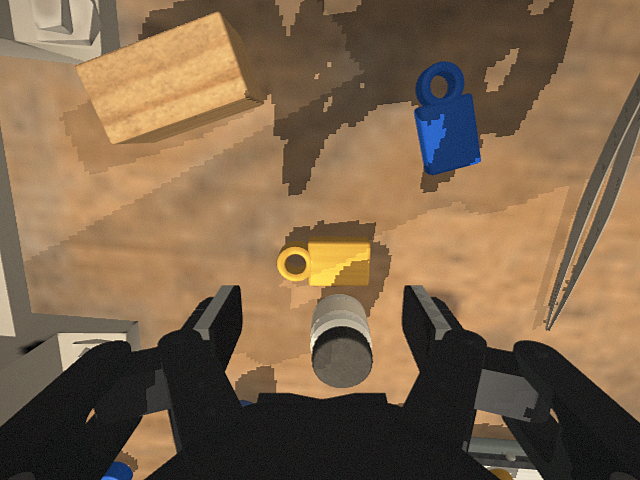

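The jar at (342,340) stands between the fingers with room, and fob_1 is at (327,261). I'll go down 4 mm off, away from the jar.

>>> servo_tool(
  commands=[
    {"ax": 0, "ay": 0, "az": 0, "dx": 0.0045, "dy": 0.0017, "dz": 0.01, "claw": 0.07},
    {"ax": 0, "ay": 0, "az": 0, "dx": 0, "dy": 0, "dz": 0.02, "claw": 0.07},
    {"ax": 0, "ay": 0, "az": 0, "dx": 0, "dy": 0, "dz": 0.02, "claw": 0.07},
    {"ax": 0, "ay": 0, "az": 0, "dx": 0, "dy": 0, "dz": 0.004, "claw": 0.062},
    {"ax": 0, "ay": 0, "az": 0, "dx": 0, "dy": 0, "dz": 0.002, "claw": 0.062},
    {"ax": 0, "ay": 0, "az": 0, "dx": 0, "dy": 0, "dz": 0, "claw": 0.062},
  ],
)

```text
time: 16.77
eef_pos: [0.4406, -0.2328, 0.0215]
ee_rot: [-179.9, 0.0, -175.0]
wrist_force: [0.3, 0.2, -0.0]
opening: 0.0618
grip_force: 0.0
```

>>> servo_tool(
  commands=[
    {"ax": 0, "ay": 0, "az": 0, "dx": 0, "dy": 0, "dz": 0, "claw": 0.046},
    {"ax": 0, "ay": 0, "az": 0, "dx": 0, "dy": 0, "dz": 0, "claw": 0.046},
    {"ax": 0, "ay": 0, "az": 0, "dx": 0, "dy": 0, "dz": 0, "claw": 0.046},
    {"ax": 0, "ay": 0, "az": 0, "dx": 0, "dy": 0, "dz": 0, "claw": 0.046},
  ],
  newtons=30,
)

```text
time: 17.27
eef_pos: [0.4408, -0.2328, 0.0218]
ee_rot: [-179.9, 0.1, -175.0]
wrist_force: [-1.6, 2.1, 6.5]
opening: 0.053
grip_force: 31.6
```

>>> servo_tool(
  commands=[
    {"ax": 0, "ay": 0, "az": 0, "dx": 0.003, "dy": 0, "dz": -0.004, "claw": 0.046},
    {"ax": 0, "ay": 0, "az": 0, "dx": 0.016, "dy": 0, "dz": 0, "claw": 0.046},
    {"ax": 0, "ay": 0, "az": 0, "dx": 0.018, "dy": 0, "dz": 0, "claw": 0.046},
    {"ax": 0, "ay": 0, "az": 0, "dx": 0, "dy": 0, "dz": 0.0035, "claw": 0.046},
    {"ax": 0, "ay": 0, "az": 0, "dx": 0, "dy": 0, "dz": 0, "claw": 0.046},
    {"ax": 0, "ay": 0, "az": 0, "dx": 0, "dy": 0, "dz": 0, "claw": 0.062},
    {"ax": 0, "ay": 0, "az": 0, "dx": 0, "dy": 0, "dz": 0, "claw": 0.062},
  ],
)

```text
time: 18.15
eef_pos: [0.4033, -0.2356, 0.0212]
ee_rot: [-180.0, 0.0, -175.0]
wrist_force: [1.1, 0.7, 0.8]
opening: 0.062
grip_force: 0.0
```

>>> servo_tool(
  commands=[
    {"ax": 0, "ay": 0, "az": 0, "dx": 0, "dy": 0, "dz": -0.04, "claw": 0.062},
    {"ax": 0, "ay": 0, "az": 0, "dx": 0, "dy": 0, "dz": -0.06, "claw": 0.05},
    {"ax": 0, "ay": 0, "az": 0.18, "dx": 0, "dy": 0, "dz": -0.03, "claw": 0.05},
    {"ax": 0, "ay": 0, "az": 0.18, "dx": 0, "dy": 0, "dz": 0, "claw": 0.05},
    {"ax": 0, "ay": 0, "az": 0.18, "dx": 0, "dy": 0, "dz": 0, "claw": 0.05},
    {"ax": 0, "ay": 0, "az": 0.18, "dx": 0, "dy": 0, "dz": 0, "claw": 0.05},
    {"ax": 0, "ay": 0, "az": 0.18, "dx": 0, "dy": 0, "dz": 0, "claw": 0.05},
    {"ax": 0, "ay": 0, "az": 0.18, "dx": 0, "dy": 0, "dz": 0, "claw": 0.05},
  ],
)

```text
time: 19.15
eef_pos: [0.4033, -0.2355, 0.151]
ee_rot: [180.0, -0.0, 122.8]
wrist_force: [-0.7, 1.2, 0.7]
opening: 0.05
grip_force: 0.0
```

>>> servo_tool(
  commands=[
    {"ax": 0, "ay": 0, "az": 0.18, "dx": 0, "dy": 0, "dz": 0, "claw": 0.05},
    {"ax": 0, "ay": 0, "az": 0.18, "dx": 0, "dy": 0, "dz": 0, "claw": 0.05},
    {"ax": 0, "ay": 0, "az": 0.131, "dx": 0, "dy": 0, "dz": 0, "claw": 0.05},
    {"ax": 0, "ay": 0, "az": 0, "dx": -0.035, "dy": 0, "dz": 0, "claw": 0.05},
    {"ax": 0, "ay": 0, "az": 0, "dx": 0, "dy": 0, "dz": 0, "claw": 0.05},
    {"ax": 0, "ay": 0, "az": 0, "dx": 0, "dy": 0, "dz": 0, "claw": 0.05},
  ],
)

```text
time: 19.9
eef_pos: [0.4062, -0.27, 0.1509]
ee_rot: [-180.0, -0.1, 95.0]
wrist_force: [-0.4, 0.1, 0.3]
opening: 0.0501
grip_force: 0.0
```

```bash
python3 - <<'E'
from h import *
np.set_printoptions(precision=4,suppress=True)
s=sense(); print(s['time'],s['eef_pos'],s['ee_rot'],s['opening'],s['qpos'])
d=grab('wrist','w9.png')
for f in fobs(d,amin=200):
    if f['hole'] is not None: print(f['px'],f['hole'],pose(f,d))
E
```

```text
19.9 [ 0.4062 -0.27    0.1509] [-179.9752   -0.0607   94.9946] 0.05005905607421995 [-47.8526   2.4873 111.174    0.0184  66.4021 -52.8545]
[330.0386 181.1455] [329.65 205.5 ] {'hole': array([ 0.4105, -0.2493]), 'plate': array([ 0.4083, -0.2219]), 'wh': array([27.9666, 28.3898]), 'ang_hole': np.float64(-85.40683487160142), 'ang_rect': -85.1342568397522, 'origin': array([ 0.4085, -0.2244])}
[620.5557  86.0724] [618.7273  84.303 ] {'hole': array([ 0.602 , -0.1475]), 'plate': array([ 0.6142, -0.1559]), 'wh': array([ 9.5143, 12.106 ]), 'ang_hole': np.float64(145.6400381145522), 'ang_rect': 109.27784538269043, 'origin': array([ 0.6226, -0.1616])}
[106.6232 164.6028] [106. 128.] {'hole': array([ 0.246 , -0.2068]), 'plate': array([ 0.2439, -0.3054]), 'wh': array([171.3499,  10.4623]), 'ang_hole': np.float64(88.78447940978185), 'ang_rect': 89.77143096923828, 'origin': array([ 0.2455, -0.2318])}
```

>>> servo_tool(
  commands=[
    {"ax": 0, "ay": 0, "az": 0, "dx": 0.045, "dy": 0.0063, "dz": 0, "claw": 0.044},
    {"ax": 0, "ay": 0, "az": 0, "dx": 0, "dy": 0, "dz": 0.05, "claw": 0.044},
    {"ax": 0, "ay": 0, "az": 0, "dx": 0, "dy": 0, "dz": 0.03, "claw": 0.044},
    {"ax": 0, "ay": 0, "az": 0, "dx": 0, "dy": 0, "dz": 0, "claw": 0.044},
    {"ax": 0, "ay": 0, "az": 0, "dx": 0, "dy": 0, "dz": 0, "claw": 0.044},
  ],
)

```text
time: 20.58
eef_pos: [0.4094, -0.2254, 0.0725]
ee_rot: [179.9, 0.1, 95.0]
wrist_force: [0.2, 0.5, -0.4]
opening: 0.0441
grip_force: 0.0
```

```bash
python3 - <<'E'
from h import *
np.set_printoptions(precision=4,suppress=True)
s=sense(); print(s['time'],s['eef_pos'],s['ee_rot'],s['opening'])
d=grab('wrist','w10.png')
for f in fobs(d,amin=200):
    if f['hole'] is not None: print(f['px'],f['hole'],pose(f,d))
E
```

```text
20.575 [ 0.4094 -0.2254  0.0725] [179.9325   0.0727  95.0238] 0.044056739639387915
[319.834  274.3697] [320. 304.] {'hole': array([ 0.4104, -0.2473]), 'plate': array([ 0.408 , -0.2196]), 'wh': array([27.7869, 29.3484]), 'ang_hole': np.float64(-84.99848621910995), 'ang_rect': -85.1516604423523, 'origin': array([ 0.4082, -0.2224])}
[ 24.9831 234.1767] [ 10.5 190. ] {'hole': array([ 0.2444, -0.1955]), 'plate': array([ 0.2477, -0.271 ]), 'wh': array([125.7748,   9.5548]), 'ang_hole': np.float64(92.4620256859089), 'ang_rect': 89.74691009521484, 'origin': array([ 0.2455, -0.2204])}
```

>>> servo_tool(
  commands=[
    {"ax": 0, "ay": 0, "az": 0, "dx": 0.003, "dy": -0.001, "dz": 0.025, "claw": 0.044},
    {"ax": 0, "ay": 0, "az": 0, "dx": 0, "dy": 0, "dz": 0.022, "claw": 0.044},
    {"ax": 0, "ay": 0, "az": 0, "dx": 0, "dy": 0, "dz": 0, "claw": 0.02},
    {"ax": 0, "ay": 0, "az": 0, "dx": 0, "dy": 0, "dz": 0, "claw": 0.02},
    {"ax": 0, "ay": 0, "az": 0, "dx": 0, "dy": 0, "dz": 0, "claw": 0.02},
    {"ax": 0, "ay": 0, "az": 0, "dx": 0, "dy": 0, "dz": 0, "claw": 0.02},
  ],
  newtons=40,
)

```text
time: 21.38
eef_pos: [0.408, -0.2227, 0.0252]
ee_rot: [179.9, 0.1, 95.0]
wrist_force: [-0.1, 0.6, 5.6]
opening: 0.027
grip_force: 42.1
```

>>> servo_tool(
  commands=[
    {"ax": 0, "ay": 0, "az": 0, "dx": 0, "dy": 0, "dz": -0.03, "claw": 0.02},
    {"ax": 0, "ay": 0, "az": 0, "dx": 0, "dy": 0, "dz": -0.06, "claw": 0.02},
    {"ax": 0, "ay": 0, "az": 0, "dx": 0, "dy": 0, "dz": -0.06, "claw": 0.02},
    {"ax": 0, "ay": 0, "az": 0, "dx": 0.0306, "dy": 0.0457, "dz": 0, "claw": 0.02},
    {"ax": 0, "ay": 0, "az": 0, "dx": 0.0306, "dy": 0.0457, "dz": 0, "claw": 0.02},
    {"ax": 0, "ay": 0, "az": 0, "dx": 0.0306, "dy": 0.0457, "dz": 0, "claw": 0.02},
    {"ax": 0, "ay": 0, "az": 0, "dx": 0.0306, "dy": 0.0457, "dz": 0, "claw": 0.02},
    {"ax": 0, "ay": 0, "az": 0, "dx": 0.0306, "dy": 0.0457, "dz": 0, "claw": 0.02},
  ],
)

```text
time: 22.38
eef_pos: [0.6227, -0.0484, 0.1739]
ee_rot: [-180.0, -0.0, 95.0]
wrist_force: [1.1, -0.7, -0.2]
opening: 0.0267
grip_force: 41.2
```

>>> servo_tool(
  commands=[
    {"ax": 0, "ay": 0, "az": 0.1672, "dx": 0, "dy": 0, "dz": 0, "claw": 0.02},
    {"ax": 0, "ay": 0, "az": 0.1672, "dx": 0, "dy": 0, "dz": 0, "claw": 0.02},
    {"ax": 0, "ay": 0, "az": 0.1672, "dx": 0, "dy": 0, "dz": 0, "claw": 0.02},
    {"ax": 0, "ay": 0, "az": 0.1672, "dx": 0, "dy": 0, "dz": 0, "claw": 0.02},
    {"ax": 0, "ay": 0, "az": 0.1672, "dx": 0, "dy": 0, "dz": 0, "claw": 0.02},
    {"ax": 0, "ay": 0, "az": 0.1672, "dx": 0, "dy": 0, "dz": 0, "claw": 0.02},
    {"ax": 0, "ay": 0, "az": 0.1672, "dx": 0, "dy": 0, "dz": 0, "claw": 0.02},
    {"ax": 0, "ay": 0, "az": 0.1672, "dx": 0, "dy": 0, "dz": 0, "claw": 0.02},
  ],
)

```text
time: 23.38
eef_pos: [0.6213, -0.0497, 0.1737]
ee_rot: [-180.0, 0.1, 18.1]
wrist_force: [0.2, -0.1, -2.0]
opening: 0.0268
grip_force: 41.3
```

>>> servo_tool(
  commands=[
    {"ax": 0, "ay": 0, "az": 0.1672, "dx": 0, "dy": 0, "dz": 0, "claw": 0.02},
    {"ax": 0, "ay": 0, "az": 0.1672, "dx": 0, "dy": 0, "dz": 0, "claw": 0.02},
    {"ax": 0, "ay": 0, "az": 0, "dx": 0, "dy": 0, "dz": 0.045, "claw": 0.02},
    {"ax": 0, "ay": 0, "az": 0, "dx": 0, "dy": 0, "dz": 0.03, "claw": 0.02},
    {"ax": 0, "ay": 0, "az": 0, "dx": 0, "dy": 0, "dz": 0, "claw": 0.02},
    {"ax": 0, "ay": 0, "az": 0, "dx": 0, "dy": 0, "dz": 0, "claw": 0.02},
  ],
)

```text
time: 24.12
eef_pos: [0.6225, -0.05, 0.1006]
ee_rot: [180.0, -0.1, -0.8]
wrist_force: [0.9, 0.2, -1.6]
opening: 0.0267
grip_force: 41.3
```

```bash
python3 - <<'E'
from h import *
np.set_printoptions(precision=4,suppress=True)
s=sense(); print(s['time'],s['eef_pos'],s['ee_rot'],s['opening'],s['grip_force'],s['qpos'])
d=grab('wrist','w11.png')
zt=s['eef_pos'][2]-.0255+.012
for f in fobs(d,amin=300):
    print(f['px'],f['hole'],len(f['c']))
    for z in (.024,zt):
        P=onz(d,f['c'],z); print(z,P.min(0),P.max(0), onz(d,f['hole'],z) if f['hole'] is not None else '')
E
```

```text
24.125 [ 0.6225 -0.05    0.1006] [179.9753  -0.1026  -0.7904] 0.02670469363881981 41.26248836517334 [-15.6635  25.1859  90.2506   0.0028  64.458   75.1257]
[321.5104 321.4935] [324.4426 358.541 ] 323
0.024 [ 0.5317 -0.0694  0.024 ] [ 0.6158 -0.0277  0.024 ] [[ 0.5524 -0.0498  0.024 ]]
0.08710775706782185 [ 0.584  -0.0631  0.0871] [ 0.6409 -0.035   0.0871] [[ 0.598  -0.0499  0.0871]]
[483.0179 262.7686] [479.3261 291.8261] 237
0.024 [ 0.5869 -0.162   0.024 ] [ 0.6423 -0.1311  0.024 ] [[ 0.5988 -0.1465  0.024 ]]
0.08710775706782185 [ 0.6213 -0.1257  0.0871] [ 0.6588 -0.1048  0.0871] [[ 0.6293 -0.1152  0.0871]]
[400.7319 260.7854] [398.6522 290.2174] 233
0.024 [ 0.5884 -0.1111  0.024 ] [ 0.6437 -0.0824  0.024 ] [[ 0.6007 -0.0964  0.024 ]]
0.08710775706782185 [ 0.6224 -0.0913  0.0871] [ 0.6597 -0.0719  0.0871] [[ 0.6306 -0.0814  0.0871]]
```

>>> servo_tool(
  commands=[
    {"ax": 0, "ay": 0, "az": 0, "dx": 0.0006, "dy": -0.001, "dz": 0.03, "claw": 0.02},
    {"ax": 0, "ay": 0, "az": 0, "dx": 0, "dy": 0, "dz": 0.02, "claw": 0.02},
    {"ax": 0, "ay": 0, "az": 0, "dx": 0, "dy": 0, "dz": 0.008, "claw": 0.02},
    {"ax": 0, "ay": 0, "az": 0, "dx": 0, "dy": 0, "dz": 0.003, "claw": 0.02},
    {"ax": 0, "ay": 0, "az": 0, "dx": 0, "dy": 0, "dz": 0, "claw": 0.02},
    {"ax": 0, "ay": 0, "az": 0, "dx": 0, "dy": 0, "dz": 0, "claw": 0.02},
  ],
)

```text
time: 24.92
eef_pos: [0.623, -0.049, 0.0391]
ee_rot: [180.0, -0.1, -0.8]
wrist_force: [0.1, -0.1, -0.3]
opening: 0.0267
grip_force: 41.3
```

No contact yet. I'll seat it, release, rise and check from above.

>>> servo_tool(
  commands=[
    {"ax": 0, "ay": 0, "az": 0, "dx": 0, "dy": 0, "dz": 0.0017, "claw": 0.02},
    {"ax": 0, "ay": 0, "az": 0, "dx": 0, "dy": 0, "dz": 0, "claw": 0.02},
  ],
)

```text
time: 25.18
eef_pos: [0.6232, -0.0491, 0.0373]
ee_rot: [180.0, -0.1, -0.8]
wrist_force: [2.9, -0.6, -0.0]
opening: 0.0269
grip_force: 41.5
```

>>> servo_tool(
  commands=[
    {"ax": 0, "ay": 0, "az": 0, "dx": 0, "dy": 0, "dz": 0, "claw": 0.033},
    {"ax": 0, "ay": 0, "az": 0, "dx": 0, "dy": 0, "dz": 0, "claw": 0.033},
    {"ax": 0, "ay": 0, "az": 0, "dx": 0, "dy": 0, "dz": -0.01, "claw": 0.033},
    {"ax": 0, "ay": 0, "az": 0, "dx": 0, "dy": 0, "dz": -0.03, "claw": 0.033},
    {"ax": 0, "ay": 0, "az": 0, "dx": 0, "dy": 0, "dz": -0.06, "claw": 0},
    {"ax": 0, "ay": 0, "az": 0, "dx": -0.03, "dy": 0, "dz": -0.05, "claw": 0},
    {"ax": 0, "ay": 0, "az": 0, "dx": -0.03, "dy": 0, "dz": 0, "claw": 0},
    {"ax": 0, "ay": 0, "az": 0, "dx": 0, "dy": 0, "dz": 0, "claw": 0},
  ],
)

```text
time: 26.18
eef_pos: [0.5612, -0.0478, 0.1876]
ee_rot: [180.0, -0.0, -0.8]
wrist_force: [-0.1, -0.1, 0.3]
opening: 0.0001
grip_force: 0.0
```

>>> servo_tool(
  commands=[
    {"ax": 0, "ay": 0, "az": 0, "dx": 0, "dy": 0, "dz": 0, "claw": 0},
    {"ax": 0, "ay": 0, "az": 0, "dx": 0, "dy": 0, "dz": 0, "claw": 0},
  ],
)

```text
time: 26.42
eef_pos: [0.5628, -0.0481, 0.1863]
ee_rot: [-180.0, 0.0, -0.8]
wrist_force: [0.8, 0.3, -0.0]
opening: 0.0001
grip_force: 0.0
```

```bash
cat > chk.py <<'E'
from h import *
np.set_printoptions(precision=4,suppress=True)
s=sense(); print(s['time'],s['eef_pos'],s['ee_rot'],s['opening'],s['wrist_force'])
d=grab('wrist','w_chk%d.png'%int(s['time']*10))
for f in fobs(d,amin=200):
    if f['hole'] is not None:
        f['P']=onz(d,f['c'],.024)[:,:2]; p=pose(f,d,.024)
        if p['hole'][0]>.55: print(f['px'],p['hole'],p['wh'],p['ang_hole'],p['ang_rect'],'y',f['P'][:,1].min(),f['P'][:,1].max(),'x',f['P'][:,0].min(),f['P'][:,0].max())
# follower face / tab: bright columns along the channel axis
y=np.arange(-.16,.13,.003); uv=proj(d,np.c_[np.full(len(y),.622),y,np.full(len(y),.02)]).astype(int)
print([(round(a,3),tuple(int(q) for q in d['img'][v,u])) for a,(u,v) in zip(y,uv) if 0<=u<640 and 0<=v<480][::3])
E
python3 chk.py
```

```text
26.425 [ 0.5628 -0.0481  0.1863] [-179.9908    0.0149   -0.7907] 8.396092058677612e-05 [ 0.7825  0.3447 -0.0084]
[321.8055 160.1877] [ 0.596  -0.0479] [27.2126 28.4639] 179.14096153462384 179.07928466796875 y -0.061855694871465756 -0.03431727150906757 x 0.5848588627306492 0.637910865466108
[446.2604 156.3859] [ 0.5972 -0.1468] [29.3031 28.2903] 178.72655679436014 179.08236694335938 y -0.16216278680965499 -0.1325199225348421 x 0.5865858998631102 0.6393049710071429
[383.3868 155.1868] [ 0.5989 -0.0967] [27.9347 29.0021] 178.63555208693487 178.83558654785156 y -0.11136773294987126 -0.08325012673864016 x 0.5882053517399032 0.6415374581234912
[(np.float64(-0.16), (72, 178, 235)), (np.float64(-0.151), (69, 185, 240)), (np.float64(-0.142), (75, 185, 240)), (np.float64(-0.133), (123, 132, 136)), (np.float64(-0.124), (189, 212, 225)), (np.float64(-0.115), (170, 188, 199)), (np.float64(-0.106), (66, 177, 234)), (np.float64(-0.097), (72, 182, 238)), (np.float64(-0.088), (73, 182, 238)), (np.float64(-0.079), (201, 221, 229)), (np.float64(-0.07), (180, 199, 209)), (np.float64(-0.061), (69, 184, 238)), (np.float64(-0.052), (79, 184, 238)), (np.float64(-0.043), (76, 184, 239)), (np.float64(-0.034), (88, 96, 100)), (np.float64(-0.025), (179, 201, 210)), (np.float64(-0.016), (175, 195, 208)), (np.float64(-0.007), (165, 186, 196)), (np.float64(0.002), (174, 193, 204)), (np.float64(0.011), (144, 157, 167)), (np.float64(0.02), (92, 100, 97)), (np.float64(0.029), (84, 95, 98)), (np.float64(0.038), (89, 96, 104)), (np.float64(0.047), (137, 152, 161)), (np.float64(0.056), (161, 172, 166)), (np.float64(0.065), (92, 100, 99)), (np.float64(0.074), (71, 78, 76)), (np.float64(0.083), (87, 99, 105)), (np.float64(0.092), (151, 170, 165)), (np.float64(0.101), (155, 173, 169)), (np.float64(0.11), (155, 171, 167)), (np.float64(0.119), (200, 225, 233)), (np.float64(0.128), (164, 177, 187))]
```

fob_1 is in but sits about 2 mm toward the -x rail, and the fx of 2.9 N while seating says the same. I'll regrip and slide it 2 mm back to the middle.

>>> servo_tool(
  commands=[
    {"ax": 0, "ay": 0, "az": 0, "dx": 0.03, "dy": 0, "dz": 0, "claw": 0.034},
    {"ax": 0, "ay": 0, "az": 0, "dx": 0.03, "dy": 0, "dz": 0.03, "claw": 0.034},
    {"ax": 0, "ay": 0, "az": 0, "dx": 0, "dy": 0, "dz": 0.05, "claw": 0.034},
    {"ax": 0, "ay": 0, "az": 0, "dx": 0, "dy": 0, "dz": 0.04, "claw": 0.034},
    {"ax": 0, "ay": 0, "az": 0, "dx": 0, "dy": 0, "dz": 0.02, "claw": 0.034},
    {"ax": 0, "ay": 0, "az": 0, "dx": 0, "dy": 0, "dz": 0.009, "claw": 0.034},
    {"ax": 0, "ay": 0, "az": 0, "dx": 0, "dy": 0, "dz": 0, "claw": 0.02},
    {"ax": 0, "ay": 0, "az": 0, "dx": 0, "dy": 0, "dz": 0, "claw": 0.02},
  ],
)

```text
time: 27.48
eef_pos: [0.6234, -0.0491, 0.0391]
ee_rot: [180.0, -0.1, -0.8]
wrist_force: [0.9, -0.2, -1.9]
opening: 0.0265
grip_force: 44.0
```

>>> servo_tool(
  commands=[
    {"ax": 0, "ay": 0, "az": 0, "dx": 0, "dy": 0, "dz": 0, "claw": 0.02},
    {"ax": 0, "ay": 0, "az": 0, "dx": 0.002, "dy": 0, "dz": 0, "claw": 0.02},
    {"ax": 0, "ay": 0, "az": 0, "dx": 0, "dy": 0, "dz": 0, "claw": 0.02},
  ],
)

```text
time: 27.85
eef_pos: [0.6246, -0.0489, 0.0378]
ee_rot: [180.0, -0.0, -0.8]
wrist_force: [-0.1, 0.2, -2.4]
opening: 0.0266
grip_force: 44.0
```

>>> servo_tool(
  commands=[
    {"ax": 0, "ay": 0, "az": 0, "dx": 0, "dy": 0, "dz": 0, "claw": 0.033},
    {"ax": 0, "ay": 0, "az": 0, "dx": 0, "dy": 0, "dz": 0, "claw": 0.033},
    {"ax": 0, "ay": 0, "az": 0, "dx": 0, "dy": 0, "dz": -0.01, "claw": 0.033},
    {"ax": 0, "ay": 0, "az": 0, "dx": 0, "dy": 0, "dz": -0.03, "claw": 0.033},
    {"ax": 0, "ay": 0, "az": 0, "dx": 0, "dy": 0, "dz": -0.06, "claw": 0},
    {"ax": 0, "ay": 0, "az": 0, "dx": -0.03, "dy": 0, "dz": -0.05, "claw": 0},
    {"ax": 0, "ay": 0, "az": 0, "dx": -0.03, "dy": 0, "dz": 0, "claw": 0},
    {"ax": 0, "ay": 0, "az": 0, "dx": 0, "dy": 0, "dz": 0, "claw": 0},
  ],
)

```text
time: 28.85
eef_pos: [0.5633, -0.0479, 0.1888]
ee_rot: [180.0, -0.1, -0.8]
wrist_force: [-0.2, 0.4, -0.4]
opening: -0.0005
grip_force: 0.0
```

>>> servo_tool(
  commands=[
    {"ax": 0, "ay": 0, "az": 0, "dx": 0, "dy": 0, "dz": 0, "claw": 0},
    {"ax": 0, "ay": 0, "az": 0, "dx": 0, "dy": 0, "dz": 0, "claw": 0},
  ],
)

```text
time: 29.1
eef_pos: [0.5649, -0.0481, 0.1874]
ee_rot: [-180.0, 0.0, -0.8]
wrist_force: [-0.2, -0.4, 0.4]
opening: 0.0001
grip_force: 0.0
```

```bash
python3 chk.py | head -4
```

```text
29.1 [ 0.5649 -0.0481  0.1874] [-179.9942    0.0065   -0.7866] 5.1205177583294487e-05 [-0.206  -0.391   0.3529]
[321.5415 160.7258] [ 0.5979 -0.0476] [26.7414 28.9137] 178.60697416328776 178.30286407470703 y -0.06195536409609913 -0.03429057969923917 x 0.5867698253373246 0.639969630431372
[445.5594 158.6016] [ 0.5972 -0.1469] [29.363  29.2799] 179.07387838852998 179.08190155029297 y -0.1621634316473823 -0.13261484636007476 x 0.5868120532050093 0.6398732230175435
[383.0129 157.6608] [ 0.5988 -0.0967] [28.     29.2312] 178.76900252034673 179.07891082763672 y -0.11147163561428239 -0.08334082280502786 x 0.5884423111667925 0.6413863979471836
```

All three lie parallel with eyes aligned within about 1 mm. Next is the catch pad at about (0.616, 0.106).

>>> servo_tool(
  commands=[
    {"ax": 0, "ay": 0, "az": 0, "dx": 0.0163, "dy": -0.0516, "dz": 0, "claw": 0},
    {"ax": 0, "ay": 0, "az": 0, "dx": 0.0163, "dy": -0.0516, "dz": 0, "claw": 0},
    {"ax": 0, "ay": 0, "az": 0, "dx": 0.0163, "dy": -0.0516, "dz": 0, "claw": 0},
    {"ax": 0, "ay": 0, "az": 0, "dx": 0, "dy": 0, "dz": 0.05, "claw": 0},
    {"ax": 0, "ay": 0, "az": 0, "dx": 0, "dy": 0, "dz": 0.035, "claw": 0},
    {"ax": 0, "ay": 0, "az": 0, "dx": 0, "dy": 0, "dz": 0, "claw": 0},
    {"ax": 0, "ay": 0, "az": 0, "dx": 0, "dy": 0, "dz": 0, "claw": 0},
  ],
)

```text
time: 30.02
eef_pos: [0.6166, 0.106, 0.1041]
ee_rot: [-180.0, -0.1, -0.8]
wrist_force: [-1.4, 0.5, 1.1]
opening: -0.0001
grip_force: 0.0
```

>>> servo_tool(
  commands=[
    {"ax": 0, "ay": 0, "az": 0, "dx": 0, "dy": 0, "dz": 0.008, "claw": 0},
    {"ax": 0, "ay": 0, "az": 0, "dx": 0, "dy": 0, "dz": 0.006, "claw": 0},
    {"ax": 0, "ay": 0, "az": 0, "dx": 0, "dy": 0, "dz": 0.004, "claw": 0},
    {"ax": 0, "ay": 0, "az": 0, "dx": 0, "dy": 0, "dz": 0, "claw": 0},
  ],
)

```text
time: 30.52
eef_pos: [0.6154, 0.1061, 0.0846]
ee_rot: [-180.0, -0.0, -0.8]
wrist_force: [0.5, -0.2, -0.7]
opening: 0.0
grip_force: 0.0
```

>>> servo_tool(
  commands=[
    {"ax": 0, "ay": 0, "az": 0, "dx": 0, "dy": 0, "dz": 0.003, "claw": 0},
    {"ax": 0, "ay": 0, "az": 0, "dx": 0, "dy": 0, "dz": 0.002, "claw": 0},
    {"ax": 0, "ay": 0, "az": 0, "dx": 0, "dy": 0, "dz": 0.0015, "claw": 0},
    {"ax": 0, "ay": 0, "az": 0, "dx": 0, "dy": 0, "dz": 0, "claw": 0},
  ],
)

```text
time: 31.02
eef_pos: [0.6159, 0.1071, 0.0789]
ee_rot: [-179.9, -0.1, -0.8]
wrist_force: [-1.3, 5.7, 6.0]
opening: -0.0002
grip_force: 3.3
```

>>> servo_tool(
  commands=[
    {"ax": 0, "ay": 0, "az": 0, "dx": 0, "dy": 0, "dz": 0.001, "claw": 0},
    {"ax": 0, "ay": 0, "az": 0, "dx": 0, "dy": 0, "dz": 0.0005, "claw": 0},
    {"ax": 0, "ay": 0, "az": 0, "dx": 0, "dy": 0, "dz": 0, "claw": 0},
  ],
)

```text
time: 31.4
eef_pos: [0.6159, 0.1075, 0.0776]
ee_rot: [-179.9, -0.1, -0.8]
wrist_force: [-1.3, 5.7, 6.1]
opening: -0.0001
grip_force: 3.9
```

>>> servo_tool(
  commands=[
    {"ax": 0, "ay": 0, "az": 0, "dx": 0, "dy": 0, "dz": 0.0003, "claw": 0},
    {"ax": 0, "ay": 0, "az": 0, "dx": 0, "dy": 0, "dz": 0, "claw": 0},
    {"ax": 0, "ay": 0, "az": 0, "dx": 0, "dy": 0, "dz": 0, "claw": 0},
    {"ax": 0, "ay": 0, "az": 0, "dx": 0, "dy": 0, "dz": 0, "claw": 0},
  ],
)

```text
time: 31.9
eef_pos: [0.6159, 0.1076, 0.0775]
ee_rot: [-179.9, -0.1, -0.8]
wrist_force: [-2.3, 6.9, 8.0]
opening: 0.0
grip_force: 4.5
```

>>> servo_tool(
  commands=[
    {"ax": 0, "ay": 0, "az": 0, "dx": 0, "dy": 0, "dz": -0.02, "claw": 0},
    {"ax": 0, "ay": 0, "az": 0, "dx": 0, "dy": 0, "dz": -0.04, "claw": 0},
    {"ax": 0, "ay": 0, "az": 0, "dx": 0, "dy": 0, "dz": -0.05, "claw": 0},
    {"ax": 0, "ay": 0, "az": 0, "dx": -0.0163, "dy": 0.05, "dz": 0, "claw": 0},
    {"ax": 0, "ay": 0, "az": 0, "dx": -0.0163, "dy": 0.05, "dz": 0, "claw": 0},
    {"ax": 0, "ay": 0, "az": 0, "dx": -0.0163, "dy": 0.05, "dz": 0, "claw": 0},
    {"ax": 0, "ay": 0, "az": 0, "dx": 0, "dy": 0, "dz": 0, "claw": 0},
    {"ax": 0, "ay": 0, "az": 0, "dx": 0, "dy": 0, "dz": 0, "claw": 0},
  ],
)

```text
time: 32.9
eef_pos: [0.5645, -0.0433, 0.1868]
ee_rot: [180.0, -0.0, -0.8]
wrist_force: [-0.7, 1.0, 0.4]
opening: 0.0002
grip_force: 0.0
```

```bash
python3 chk.py
```

```text
32.9 [ 0.5645 -0.0433  0.1868] [179.9948  -0.0287  -0.8309] 0.00017089836021222664 [-0.6553  1.0491  0.3717]
[419.0613 158.7922] [ 0.597 -0.092] [77.6802 53.4904] 118.27543898752016 89.03971862792969 y -0.16223481322800265 -0.08052569425053585 x 0.5858085072326187 0.640730532328779
[(np.float64(-0.16), (76, 183, 237)), (np.float64(-0.151), (74, 184, 239)), (np.float64(-0.142), (71, 179, 237)), (np.float64(-0.133), (75, 181, 237)), (np.float64(-0.124), (75, 185, 240)), (np.float64(-0.115), (78, 186, 240)), (np.float64(-0.106), (73, 184, 241)), (np.float64(-0.097), (66, 161, 220)), (np.float64(-0.088), (67, 165, 225)), (np.float64(-0.079), (174, 196, 204)), (np.float64(-0.07), (176, 194, 206)), (np.float64(-0.061), (89, 96, 98)), (np.float64(-0.052), (155, 171, 182)), (np.float64(-0.043), (79, 80, 85)), (np.float64(-0.034), (118, 132, 138)), (np.float64(-0.025), (147, 162, 172)), (np.float64(-0.016), (197, 219, 227)), (np.float64(-0.007), (202, 221, 229)), (np.float64(0.002), (174, 196, 209)), (np.float64(0.011), (191, 214, 225)), (np.float64(0.02), (190, 210, 223)), (np.float64(0.029), (170, 189, 201)), (np.float64(0.038), (167, 185, 199)), (np.float64(0.047), (171, 190, 201)), (np.float64(0.056), (156, 170, 163)), (np.float64(0.065), (94, 104, 99)), (np.float64(0.074), (94, 105, 100)), (np.float64(0.083), (75, 84, 89)), (np.float64(0.092), (121, 134, 132)), (np.float64(0.101), (152, 169, 167)), (np.float64(0.11), (160, 174, 169)), (np.float64(0.119), (194, 216, 228)), (np.float64(0.128), (203, 228, 239))]
```

The follower has released: the row is one yellow run, 82 mm long as seen (84 nominal), right up to the follower, and its width stays inside the channel. Handing in.

```bash
python3 - <<'E'
from h import *
d=grab('wrist')
hsv=cv2.cvtColor(d['img'],cv2.COLOR_BGR2HSV); m=cv2.inRange(hsv,(15,150,90),(32,255,255))
cs,h=cv2.findContours(m,cv2.RETR_CCOMP,cv2.CHAIN_APPROX_NONE)
print([onz(d,c[:,0].mean(0),.024).round(4).tolist() for c,q in zip(cs,h[0]) if q[3]>=0 and len(c)>10])
print(finish_job())
E
```

```text
[[[0.5972, -0.0919, 0.024]], [[0.5972, -0.1469, 0.024]], [[0.5986, -0.1194, 0.024]]]
the job is handed in; nothing more can be done
None
```

The job is handed in: the follower was drawn back and held by its catch, both small fobs were laid flat in the channel with their eyes to the same side as the first, and pressing the catch pad closed the row of three against the end stop. This took about 33 s, and the last camera check showed the three eyes about 27.5 mm apart, in line to within 1.5 mm; the verdict isn't known, as handing in returned none.

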